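Put the washed batter-pump parts back in their sloped nests

TASK

Put the washed batter-pump parts back in the sloped rack: the two-lobed rotor and the oval flange each fully home and flat in the pocket cut to its shape, the flange with its pipe end up, and the valve ball resting on the three studs of its nest. Set each part down, do not drop it, let go of everything, and leave the other things on the bench where they stand.

Things in the scene. Friction and masses are not known exactly. Their poses are not given: they have to be found in the camera images.
- rotor_center (a point): Steel two-lobed pump rotor, a figure of eight from above, loose, flat on the table, 0.4-0.7 kg. 112 long (x), 48 tall (z), lobes 48 mm wide, 34 mm wide at the waist (y; flat sides, 30 mm of its length). This point is its centre, 24 mm above its underside. Same either way round. Grip across the waist, upper half: the nest comes 12 mm up its sides.
- flange_center (a point): Steel oval flange with a pipe stub, loose, flat on the table, stub up, 0.45-0.8 kg. Oval plate 120 long (x), 64 wide, 14 mm thick; plain round stub 38 mm in diameter from the plate to 60 mm above the underside (z). This point: on the stub's axis, 30 mm above the underside. Same either way round. Grip the stub clear of the plate (root rounded to 18 mm).
- ball_center (a point): White valve ball, loose, 60 mm in diameter, 0.25 kg. At the start it rests in a low steel seat ring (58 mm across, 10 mm high, fixed) that keeps it from rolling, its centre 34 mm above the table. This point is the ball's centre.
- rotor_home (a point): Where the rotor's centre lies when home: 24 mm out from the floor of the figure-of-eight pocket, 12 mm deep, about 1.5 mm clearance all round, in one of the rack's three white blocks. x points up the slope along the pocket's length, y across, z straight out of the face.
- flange_home (a point): Where the flange's point lies when home, stub out: 30 mm out from the floor of the oval pocket, 10 mm deep, about 1.5 mm clearance all round, in another of the white blocks. x points up the slope along the pocket's length, y across, z straight out of the face.
- ball_home (a point): Where the ball's centre lies on its three round-topped studs (12 mm thick, 16 mm tall, on a circle of radius 28 mm: one straight down the slope, two 60 degrees either side of straight up) on the third white block; 33 mm out from the face, 17 mm above the studs' tops. x up the slope, y across, z out. Fingers fit best along y, reaching at most 15 mm past the ball's centre.
- rack: Fixed steel rack, 294 mm wide (y), 134 mm deep (x, towards its high side), carrying side by side three white nest blocks (150 mm up the slope, 90 mm wide, 94 mm apart, in any order) whose faces slope 30 degrees, rising to the right as the robot sees it, from about 40 mm above the table at the low edge to 115 mm at the high edge. Origin on the table under its middle.
- sanitiser: Bystander: clear upright bottle, 68 mm in diameter, 190 mm tall. Origin: centre of its underside.
- spanner: Bystander: flat spanner 180 mm long (along x), 8 mm thick. Origin: under its middle.
- gasket: Bystander: black rubber ring, 90 mm across, 8 mm thick. Origin: under its middle.
- brush: Bystander: white brush 200 mm long (along x), 42 mm wide, 20 mm high. Origin: under its middle.
- grease: Bystander: low white jar, 60 mm in diameter, 55 mm tall. Origin: centre of its underside.
- bowl: Bystander: small steel bowl, 120 mm across, 45 mm tall. Origin: centre of its underside.
- beaker: Bystander: upright steel beaker, 80 mm in diameter, 130 mm tall. Origin: centre of its underside.
Not all that is in view belongs to the job. What is shaped like the part that bears rotor_center but black is not meant.

How it is judged (in metres and radians):
At the end, for the whole second after the job is handed in: The rotor and the flange lie at rest in their pockets, centres within 4 mm of home, flat to the face within 0.06 rad and turned within 0.1 rad; the ball rests on its three studs, centre within 3 mm of home (distance between rotor_center and rotor_home below 0.004 m and angle between the z axis of rotor_center and the z axis of rotor_home, either way round below 0.06 rad and angle between the x axis of rotor_center and the x axis of rotor_home, either way round below 0.1 rad and distance between flange_center and flange_home below 0.004 m and angle between the z axis of flange_center and the z axis of flange_home, either way round below 0.06 rad and angle between the x axis of flange_center and the x axis of flange_home, either way round below 0.1 rad and distance between ball_center and ball_home below 0.003 m and linear speed of each of rotor, flange, ball below 0.02 m/s); the robot touches nothing.
It fails at once if a pump part is dropped (falls free faster than 0.6 m/s, about 20 mm) ((linear speed of rotor above 0.6 m/s and contact force between the fingers and rotor below 0.2 N) or (linear speed of flange above 0.6 m/s and contact force between the fingers and flange below 0.2 N) or (linear speed of ball above 0.6 m/s and contact force between the fingers and ball below 0.2 N)).
It fails at once if another thing on the bench is shifted by more than 25 mm or tipped (distance of any of sanitiser, beaker, spanner, gasket, brush, grease, bowl from where it was at the start of the episode above 0.025 m or angle between any of sanitiser, beaker's own z axis and vertical above 0.4 rad).
It also fails if it takes over 72 s, if anything falls off the work surface, if the arm or the gripper's body presses on something with over 40 N, if the wrist force passes 120 N, or if a joint passes its speed limit or range.

ROBOT

A 7-joint arm with a two-finger parallel gripper is mounted at the origin on the work surface. World frame = base frame: x ahead of the robot, y to its left, z up, the work surface at z = 0. Lengths are in mm, angles in rad, forces in N, time in s.
With the tool pointing down it reaches from about 425 to 825 mm from the base axis. Payload 3.6 kg.
Tool frame: the origin (TCP) lies midway between the tips of the shut fingers; the grasp point (between the pads) lies 19 mm behind it; z points along the fingers, y is the line along which they close (so a half turn about z gives the same grasp; the last joint's range is limited). The gripper opens to 93 mm and grips with 3 to 60 N. Pads are 15 mm wide; open, the fingers measure 128 mm over their backs; the gripper's body (75 mm by 188 mm) begins 65 mm behind the grasp point.
Start: joints at [-1.157, 0.615, -0.013, 1.423, 0.008, 1.103, -0.04], TCP at [277.293, 587.851, 194.44] pointing down, gripper open.
Joint ranges: [-3.12, 3.12], [-0.3, 2.06], [-1.34, 1.32], [0.26, 2.42], [-1.36, 4.5], [0.01, 1.98], [-2.84, 2.84]. Speed limits (rad/s): [2.79, 2.79, 3.14, 3.14, 3.14, 3.14, 3.14].

INTERFACE

Orientations are given as a unit quaternion [x, y, z, w].
In Python, from cell import ctrl, capture, look_for gives the robot as it stands. The module is installed in compiled form; this text tells all that it offers.
- The arm moves only by the tool servo_tool, never from a script. Its argument "targets" is a list of rows, each a list of 3 entries, a list of its own where there are three numbers: the turn, a rotation vector about the tool's x, y, z normalised to -1 to 1, where 1 is 0.12 rad, then the shift along the tool's x, y, z normalised to -1 to 1, where 1 is 0.04 m, then the closure, from -1 (fully open) to 1 (shut), so that 0 is half open. A call has exactly 10 rows; each row shifts and turns the commanded pose from where the row before left it, along the tool's axes as they then stand; what a row does not reach is not made up. A row lasts 1/10 s, in which the tool goes at most 50 mm and 8.59 degrees, less where a joint would pass 70% of its speed; a pose out of reach is approached as far as the arm can. A call with a number of a shift or a turn outside -1 to 1 is refused whole. A call with a gripper value outside its range is refused whole. The fingers move at their own pace and stop on an object; "grip_force" is the grip in N (left out, the last holds). Time passes only in rows, so rows that do not move let the fingers close, or fill a call up. It gives the time, the measured TCP pose, the force, the opening and the grip force at its end, in the units of the state.
- ctrl.sense(): the state, without advancing time (a new reading comes with each control period).
- capture(name): name is "scene" or "top"; returns a dict with "pixels" (480x640x3 uint8, blue, green, red), "fx", "fy", "cx", "cy" (pixels), "camera_from_world" (4x4, takes a point from world to camera coordinates). Camera axes: x right, y down, z forward; pixel columns grow to the right and rows downward; lengths in mm; the calibration is good to about 2 mm. A picture is of the moment at which its call begins. There is no depth.
- ctrl.sign_off(): hands the job in; it is judged then, once.
Trained networks look in a picture, given as the dict that the camera call returned (one of the last four; its "shot" number tells which), for a name from the list of things; names that differ only in an ending like _2 or _b are one class to them, and where a whole thing is asked for, a point or a joint stands for the part that bears it (a point fixed in the world has none). Each returns a list of dicts, best first, with "confidence" (0 to 1); they miss things now and then, are a little off and sometimes report something else, mostly with a low value. They report only what shows in the picture. A call takes as long as a camera call. They do not tell look-alikes from the thing itself.
- look_for(picture, name): "uv" ([column, row] in pixels, amid what is visible of it).
The state is a dict: "clock": time; "joints": joint angles; "joint_velocities": joint speeds; "tau": joint torques, N m; "eef_pos": TCP position; "eef_rot": TCP orientation; "contact_force": force on the tool from outside, world axes, zero at the start; "wrist_torque": the same for the moment, N m; "width": finger opening in mm; "grasp_force": force on a finger pad.
Only numpy, scipy, OpenCV 4.12 (cv2) and the standard library are available. Lean on these libraries where they do the work, as an engineer would, in place of code of your own. Each camera call takes 0.05 s, during which the arm holds its last target. There are 200 camera calls.

## Working session

There is one attempt and no reset: what is moved stays moved. The work goes in short steps, Python scripts to look and compute and a tool call to move; the robot and the scene stay as the last step left them, time stands still between calls to the robot, and variables do not carry over. Pictures are saved under pics/ and viewed, at most 10 in all, crops included, and the job is handed in when it is done.

Besides the shell and the picture viewer there is one more tool, called as a command line: name --argument value ..., lists and objects as JSON in quotes. servo_tool: Moves the arm, as the interface text tells. Its arguments: {"type":"object","properties":{"targets":{"type":"array","items":{"type":"array"}},"grip_force":{"type":"number"}},"required":["targets"]}

```bash
ls; mkdir -p pics; python3 - <<'E'
from cell import ctrl,capture,look_for
import cv2,numpy as np
s=ctrl.sense(); print(s)
for n in("scene","top"):
    p=capture(n); cv2.imwrite(f"pics/{n}0.png",p["pixels"]); print(n,p["fx"],p["cx"],p["cy"],np.round(p["camera_from_world"],3).tolist())
    for k in ["rotor_center","flange_center","ball_center","rotor_home","flange_home","ball_home","rack","sanitiser","spanner","gasket","brush","grease","bowl","beaker"]:
        print(k,[(np.round(d["uv"]).tolist(),round(d["confidence"],2)) for d in look_for(p,k)][:3])
E
```

```text
pics
{'clock': 0.0, 'joints': array([-1.1564963 ,  0.61592472, -0.01262678,  1.42492107,  0.0080849 ,
        1.10340399, -0.040416  ]), 'joint_velocities': array([ 7.19293953e-04,  8.18814610e-05, -5.30649929e-04,  2.23923127e-03,
        8.80731036e-05,  7.53127241e-04,  3.07787256e-04]), 'tau': array([-8.86962625e-04, -4.58938730e+01,  2.08745878e-01, -1.65743333e+01,
       -6.11548126e-02,  2.05603754e-02,  2.29236539e-04]), 'eef_pos': array([276.94254475, 587.08531315, 193.27032569]), 'eef_rot': array([ 2.18594243e-01,  9.75814971e-01, -1.27424596e-03, -2.75679008e-04]), 'contact_force': array([ 0.82699278,  0.12503796, -0.33080722]), 'wrist_torque': array([-0.03536277,  0.06446933,  0.0102932 ]), 'grasp_force': 0.0, 'width': 92.92627713514854}
scene 563.7110702396283 306.8351383873594 249.24913759052242 [[-0.326, 0.945, -0.006, 125.036], [0.764, 0.26, -0.591, -351.573], [-0.557, -0.197, -0.807, 1831.199], [0.0, 0.0, 0.0, 1.0]]
rotor_center [([491.0, 259.0], 0.94), ([319.0, 256.0], 0.8)]
flange_center [([428.0, 262.0], 0.92)]
ball_center [([316.0, 256.0], 0.72), ([387.0, 312.0]
[... 569 characters left out ...]
0.001, -0.112, 508.592], [0.112, 0.006, -0.994, 1120.468], [0.0, 0.0, 0.0, 1.0]]
rotor_center [([318.0, 246.0], 0.81), ([137.0, 305.0], 0.81), ([412.0, 246.0], 0.31)]
flange_center [([204.0, 283.0], 0.67)]
ball_center [([233.0, 204.0], 0.78)]
rotor_home [([448.0, 182.0], 0.6), ([473.0, 338.0], 0.42)]
flange_home [([429.0, 213.0], 0.58)]
ball_home [([412.0, 249.0], 0.62)]
rack [([417.0, 274.0], 0.95)]
sanitiser [([308.0, 186.0], 0.79), ([474.0, 339.0], 0.49)]
spanner [([328.0, 158.0], 0.71)]
gasket [([158.0, 230.0], 0.89), ([318.0, 249.0], 0.63)]
brush [([503.0, 237.0], 0.87)]
grease [([268.0, 236.0], 0.64)]
bowl [([474.0, 338.0], 0.97)]
beaker [([274.0, 302.0], 0.86), ([416.0, 272.0], 0.22)]
```

View pics/top0.png

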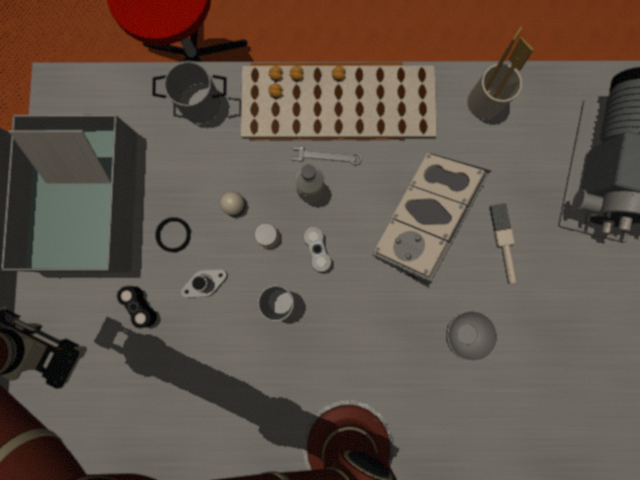

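View pics/scene0.png

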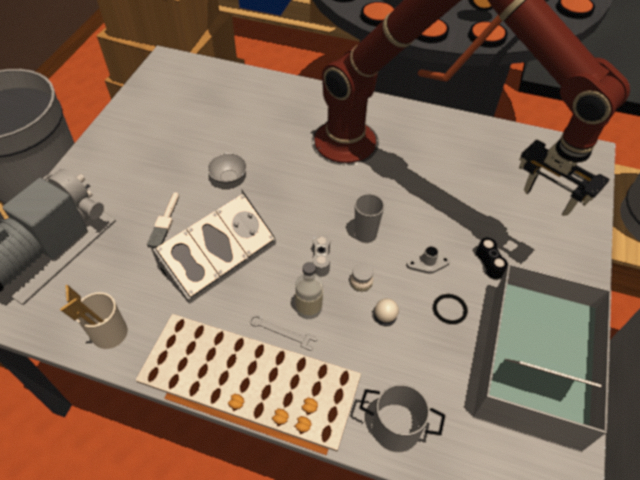

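The top picture shows the steel rotor at (318,248), flange (204,283), ball (232,204), and a black look-alike at (137,306). The rack's nests from top to bottom are rotor (446,176), flange (429,212) and ball (411,246). Next I'll zoom in for exact measurements.

```bash
cat > h.py <<'E'
import numpy as np,cv2
def uv(p,P):
    P=np.atleast_2d(np.asarray(P,float)); T=p["camera_from_world"]
    c=P@T[:3,:3].T+T[:3,3]
    return np.c_[p["fx"]*c[:,0]/c[:,2]+p["cx"],p["fy"]*c[:,1]/c[:,2]+p["cy"]]
def ray(p,q,z):
    T=p["camera_from_world"];R=T[:3,:3];o=-R.T@T[:3,3]
    q=np.atleast_2d(np.asarray(q,float))
    d=np.c_[(q[:,0]-p["cx"])/p["fx"],(q[:,1]-p["cy"])/p["fy"],np.ones(len(q))]@R
    return o+d*((z-o[2])/d[:,2])[:,None]
def rackR(a): # a: yaw of horizontal up-slope direction
    h=np.array([np.cos(a),np.sin(a),0]);c,s=np.cos(np.pi/6),.5
    x=h*c+np.array([0,0,s]); z=-h*s+np.array([0,0,c]); return np.c_[x,np.cross(z,x),z]
E
python3 - <<'E'
from cell import capture
import cv2,numpy as np,pickle
from h import *
pk={}
for n in("top","scene"):
    ps=[capture(n) for _ in range(4)]; p=ps[0]; p["pixels"]=np.mean([q["pixels"].astype(float) for q in ps],0).round().astype(np.uint8); pk[n]=p
pickle.dump(pk,open("pk.pkl","wb"))
def crop(p,u,v,w,h,k): return cv2.resize(p["pixels"][v:v+h,u:u+w],None,fx=k,fy=k,interpolation=cv2.INTER_NEAREST)
t,s=pk["top"],pk["scene"]
A=np.zeros((600,800,3),np.uint8)
def put(im,x,y): A[y:y+im.shape[0],x:x+im.shape[1]]=im
put(crop(t,365,145,133,150,4),0,0)          # rack x4
put(crop(t,295,220,44,56,6),535,0)           # rotor
put(crop(t,178,262,54,40,5),530,340)
put(crop(t,215,188,36,34,6),550,0+540-0-0 if False else 0) if False else None
cv2.imwrite("pics/ct.png",A)
B=np.zeros((600,800,3),np.uint8);A=B
put(crop(s,145,188,135,115,4),0,0)
put(crop(s,300,228,44,50,5),545,0)
put(crop(s,400,238,54,40,4),545,260)
put(crop(s,370,292,36,36,4),545,430)
cv2.imwrite("pics/cs.png",B)
E
```

```text
(no output)
```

View pics/ct.png

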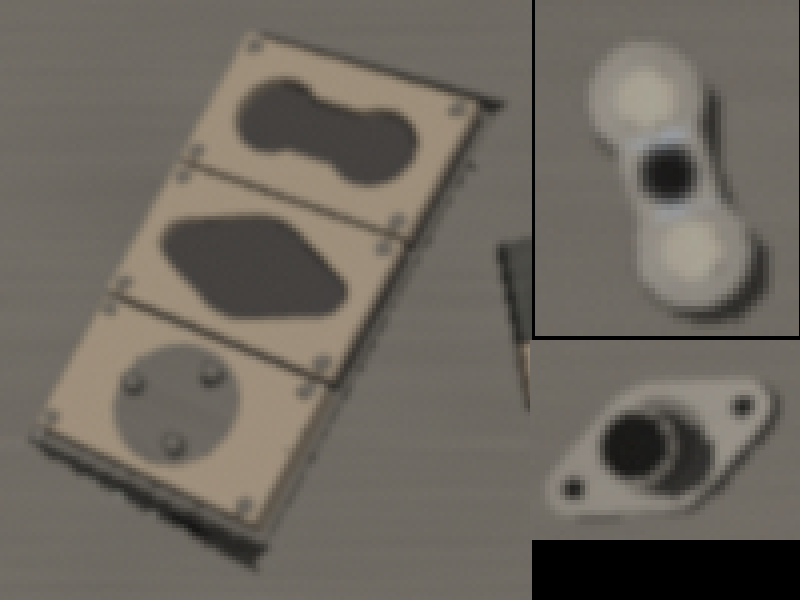

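View pics/cs.png

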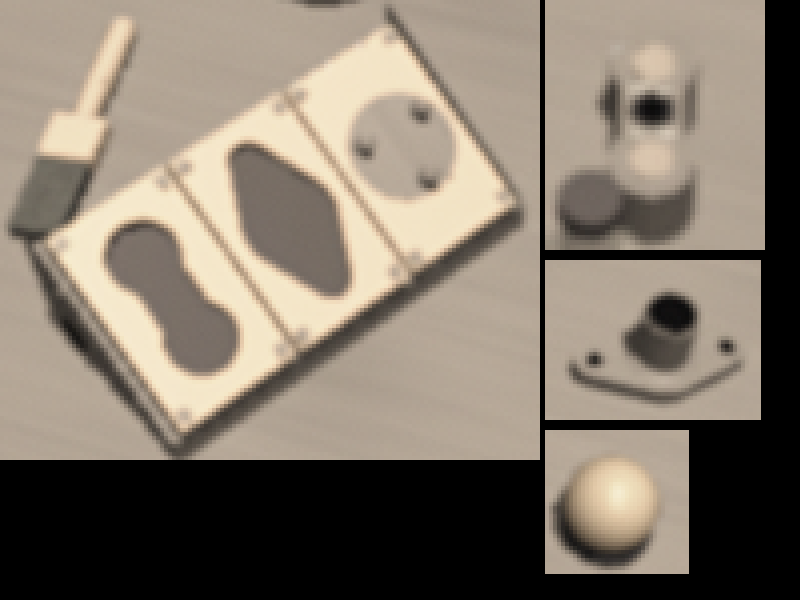

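```bash
cat > meas.py <<'E'
import numpy as np,cv2,pickle
from scipy.optimize import least_squares
from h import *
def holes(p,box):
    u,v,w,h=box; im=p["pixels"][v:v+h,u:u+w].astype(np.float32)
    g=cv2.resize(im[:,:,2],None,fx=8,fy=8,interpolation=cv2.INTER_CUBIC)
    t,m=cv2.threshold(g.clip(0,255).astype(np.uint8),0,255,cv2.THRESH_BINARY+cv2.THRESH_OTSU)
    C,H=cv2.findContours(m,cv2.RETR_CCOMP,cv2.CHAIN_APPROX_NONE)
    out=[]
    for c,hh in zip(C,H[0]):
        if hh[3]>=0 and cv2.contourArea(c)>64*250:
            M=cv2.moments(c); out.append(((M['m10']/M['m00']+.5)/8-.5+u,(M['m01']/M['m00']+.5)/8-.5+v,cv2.contourArea(c)/64))
    return out
E
python3 - <<'E'
from meas import *
pk=pickle.load(open("pk.pkl","rb"));t,s=pk["top"],pk["scene"]
ht=sorted(holes(t,(365,145,133,150)),key=lambda r:r[1]); hs=sorted(holes(s,(145,188,135,115)),key=lambda r:r[0])
print(np.round(ht,2).tolist(),np.round(hs,2).tolist())
F=lambda x,y:np.array([x,y,0.])
pts=[F(0,94),F(0,0),F(0,-94)]
def model(q,L): # q: x,y,a,z of face mid
    R=rackR(q[2]); return np.array([q[0],q[1],q[3]])+np.array(L)@R.T
c=lambda l,k,o:[((a+.5)/k-.5+o[0],(b+.5)/k-.5+o[1]) for a,b in l]
ct=c([(252,32),(482,100),(45,432),(262,522)],4,(365,145)); cs=c([(50,240),(180,437),(388,22),(520,205)],4,(145,188))
Lt=pts+[F(-75,139),F(75,139),F(-75,-139),F(75,-139)]
Ls=pts+[F(75,139),F(-75,139),F(75,-139),F(-75,-139)]
ot=np.vstack([np.array(ht)[:,:2],ct]); os=np.vstack([np.array(hs)[:,:2],cs])
W=np.array([3,3,3,1,1,1,1])[:,None]
ft=lambda q:((uv(t,model(q,Lt))-ot)*W).ravel(); fs=lambda q:((uv(s,model(q,Ls))-os)*W).ravel()
q0=[520,-180,-1.95,77.5]
for n,f in(("both",lambda q:np.r_[ft(q),fs(q)]),("top",lambda q:np.r_[ft(q),(q[3]-77.5)*3]),("scene",lambda q:np.r_[fs(q),(q[3]-77.5)*3])):
    r=least_squares(f,q0,x_scale=[100,100,1,100]); print(n,np.round(r.x,3),np.round(r.fun.reshape(-1,2)/np.vstack([W,W])[:len(r.fun)//2] if len(r.fun)%2==0 else r.fun,1).tolist())
def tri(a,b):
    f=lambda P:np.r_[uv(t,P)[0]-a,uv(s,P)[0]-b]
    r=least_squares(f,[500,200,30],x_scale=100);return np.round(r.x,1),np.round(r.fun,2)
for n,a,b,z in(("rotor",(316.75,248.4),(321,249),48),("stub",(198.2,282.8),(431.1,250.6),60),("plate",(203.1,282.8),(428.4,260.5),14)):
    print(n,*tri(a,b),ray(t,a,z).round(1),ray(s,b,z).round(1))
r=ray(t,[(645/6,95/6),(697/6,252/6)]+np.array([295-535/6-.4,219.6]),48);d=r[1]-r[0];print("rotor yaw",np.arctan2(d[1],d[0]),np.hypot(*d[:2]))
r=ray(t,[(573/5,488/5),(742/5,405/5)]+np.array([178-530/5-.4,262-340/5-.4]),14);d=r[1]-r[0];print("flange yaw",np.arctan2(d[1],d[0]),np.hypot(*d[:2]))
for p,b,n in((t,(215,188,36,34),"t"),(s,(370,292,36,36),"s")):
    u,v,w,h=b;g=p["pixels"][v:v+h,u:u+w]; sat=cv2.cvtColor(g,cv2.COLOR_BGR2HSV)[:,:,1]; 
    m=cv2.threshold(cv2.resize(sat,None,fx=8,fy=8,interpolation=cv2.INTER_CUBIC),0,255,cv2.THRESH_OTSU)[1]
    C=max(cv2.findContours(m,0,1)[0],key=cv2.contourArea);(x,y),R=cv2.minEnclosingCircle(C);q=((x+.5)/8-.5+u,(y+.5)/8-.5+v)
    print("ball",n,np.round(q,2),R/8,ray(p,q,34).round(1))
for n,a,z in(("sanit",(308,186),50),("grease",(266,235),55),("beaker",(277,303),130),("bowl",(472,335),45),("gasket",(173,234),8)): print(n,ray(t,a,z).round())
E
```

```text
[[446.4, 177.53, 794.71], [427.88, 211.4, 955.6], [408.57, 245.69, 740.35]] [[187.57, 261.78, 698.7], [217.02, 242.42, 769.24], [245.24, 224.2, 518.02]]
both [ 560.857 -189.758   -2.084   76.447] [[0.0, -0.1], [0.1, -0.1], [0.7, 0.1], [-0.1, 0.4], [-0.3, 0.8], [-1.9, -2.4], [-1.7, 0.6], [0.2, 0.2], [0.2, 0.2], [0.0, -0.1], [-1.1, 0.0], [0.6, -1.4], [0.7, 0.1], [-0.6, -1.0]]
top [ 560.592 -189.286   -2.082   77.505] [-0.4, -0.4, -0.0, -0.1, 1.9, 0.6, -0.3, 0.4, -0.5, 0.7, -2.0, -2.3, -1.7, 0.7, 0.0]
scene [ 561.608 -189.581   -2.087   77.5  ] [0.0, 0.4, 0.3, 0.5, -0.0, -0.1, -1.3, -0.1, 0.3, -1.4, 0.8, 0.1, -0.6, -0.9, -0.0]
rotor [475.2  73.1  52.3] [ 0.35 -0.1   0.41  0.02] [[475.3  74.   48. ]] [[472.4  71.1  48. ]]
stub [392.9 353.2  62.3] [ 0.5  -0.14  0.59 -0.07] [[392.6 355.   60. ]] [[391.9 351.8  60. ]]
plate [393.3 353.2  17.1] [ 0.34 -0.09  0.39 -0.04] [[393.1 354.8  14. ]] [[391.5 352.3  14. ]]
rotor yaw -2.8227154056964827 66.71002265540639
flange yaw -1.1115432292749798 91.96845975843694
ball t [231.65 202.8 ] 12.714780807495117 [[589.7 284.6  34. ]]
ball s [386.05 310.11] 12.424966812133789 [[591.1 282.6  34. ]]
sanit [[628.  95.  50.]]
grease [[507. 196.  55.]]
beaker [[347. 161. 130.]]
bowl [[ 270. -293.   45.]]
gasket [[515. 435.   8.]]
```

```bash
cat > plan.py <<'E'
import numpy as np
from scipy.spatial.transform import Rotation as Rn
from cell import ctrl
from h import *
A=-2.084; C0=np.array([561.,-189.6,76.9]); RR=rackR(A); YB=-0.513
def down(b):
    y=np.array([np.cos(b),np.sin(b),0]);z=np.array([0,0,-1.]);return np.c_[np.cross(y,z),y,z]
def tilt(dy=0,sgn=1): # tool y = rack y, z = -n
    y=RR[:,1];z=-RR[:,2];return np.c_[np.cross(y,z),y,z]
def face(x,y,z): return C0+RR@np.array([x,y,z],float)
def plan(wps,start=None):
    """wps: (pos,R,rows,closure). prints rows"""
    s=ctrl.sense(); p,R=(s["eef_pos"].copy(),Rn.from_quat(s["eef_rot"])) if start is None else (np.array(start[0],float),Rn.from_matrix(start[1]))
    print("at",p.round(1),"w",round(s["width"],1),"F",s["contact_force"].round(1),"t",round(s["clock"],1)); rows=[]
    for P,T,n,c in wps:
        T=Rn.from_matrix(T)
        for i in range(n,0,-1):
            rv=(R.inv()*T).as_rotvec()/i; tr=(rv/.12).round(2)
            R1=R*Rn.from_rotvec(tr*.12); sh=(R1.inv().apply((np.array(P)-p)/i)/40).round(2)
            p=p+R1.apply(sh*40); R=R1
            rows.append([tr.tolist(),sh.tolist(),c])
    while len(rows)%10: rows.append([[0,0,0],[0,0,0],rows[-1][2]])
    m=max(abs(np.array([r[0]+r[1] for r in rows]).ravel())); 
    for k in range(0,len(rows),10): print(str(rows[k:k+10]).replace(" ","").replace(".0,",",").replace(".0]","]").replace("-0,","0,").replace("-0]","0]"))
    print("max",m)
E
python3 - <<'E'
from plan import *
R=down(.459)
plan([((392.5,353.3,110),R,9,-1),((392.5,353.3,85),R,1,-1)])
E
```

```text
at [277.3 587.9 194.4] w 92.8 F [ 0.6 -0.1 -0.4] t 1.9
[[[0,0,0.62],[-0.6,-0.41,0.23],-1],[[0,0,0.62],[-0.63,-0.36,0.24],-1],[[0,0,0.62],[-0.65,-0.32,0.23],-1],[[0,0,0.62],[-0.68,-0.27,0.24],-1],[[0,0,0.62],[-0.69,-0.21,0.23],-1],[[0,0,0.62],[-0.71,-0.16,0.24],-1],[[0,0,0.62],[-0.72,-0.11,0.23],-1],[[0,0,0.63],[-0.72,-0.06,0.24],-1],[[0,0,0.62],[-0.72,0,0.23],-1],[[0,0,0],[0,0,0.63],-1]]
max 0.72
```

servo_tool --targets '[[[0, 0, 0.62], [-0.6, -0.41, 0.23], -1], [[0, 0, 0.62], [-0.63, -0.36, 0.24], -1], [[0, 0, 0.62], [-0.65, -0.32, 0.23], -1], [[0, 0, 0.62], [-0.68, -0.27, 0.24], -1], [[0, 0, 0.62], [-0.69, -0.21, 0.23], -1], [[0, 0, 0.62], [-0.71, -0.16, 0.24], -1], [[0, 0, 0.62], [-0.72, -0.11, 0.23], -1], [[0, 0, 0.63], [-0.72, -0.06, 0.24], -1], [[0, 0, 0.62], [-0.72, 0, 0.23], -1], [[0, 0, 0], [0, 0, 0.63], -1]]' --grip_force 30

```text
clock: 2.9
eef_pos: [414.7, 359.0, 86.5]
eef_rot: [0.532, 0.847, 0.002, 0.003]
contact_force: [1.9, -0.0, -0.5]
width: 93.0
grasp_force: 0.0
```

```bash
python3 - <<'E'
from plan import *
from cell import capture
import cv2
R=down(.459)
plan([((392.5,353.3,28),R,4,-1),((392.5,353.3,28),R,6,1)])
t=capture("top");s=capture("scene")
f=lambda p,u,v:cv2.resize(p["pixels"][v-45:v+45,u-50:u+50],None,fx=4,fy=4,interpolation=cv2.INTER_CUBIC)
cv2.imwrite("pics/g1.png",np.hstack([f(t,203,283),f(s,430,250)]))
st=ctrl.sense();P=st["eef_pos"];Rm=Rn.from_quat(st["eef_rot"]).as_matrix()
print(uv(t,P),uv(s,P))
E
```

```text
at [414.7 359.   86.5] w 93.0 F [ 1.9 -0.  -0.5] t 2.9
[[[0.01,0.01,-0.02],[0.03,-0.14,0.36],-1],[[0.01,0,-0.02],[0.03,-0.14,0.37],-1],[[0.01,0.01,-0.02],[0.03,-0.14,0.37],-1],[[0.02,0,-0.01],[0.03,-0.15,0.36],-1],[[0,0,0],[0,0,0],1],[[0,0,0],[0,0,0],1],[[0,0,0],[0,0,0],1],[[0,0,0],[0,0,0],1],[[0,0,0],[0,0,0],1],[[0,0,0],[0,0,0],1]]
max 0.37
[[193.48407213 275.8229165 ]] [[434.61582188 251.22698903]]
```

View pics/g1.png

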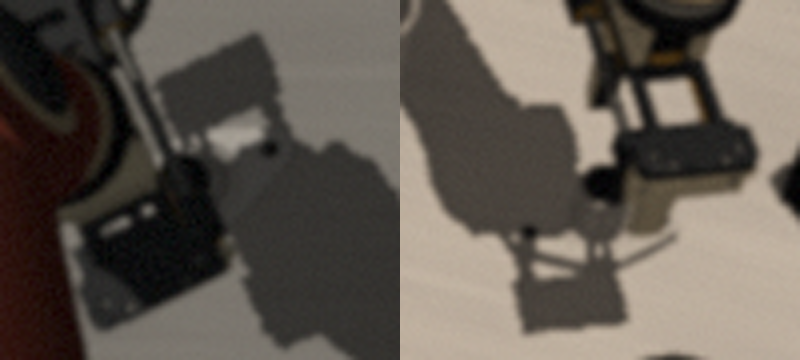

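```bash
sed -i 's/sh=(R1.inv().apply/sh=(R.inv().apply/; s/p=p+R1.apply(sh\*40)/p=p+R.apply(sh*40)/' plan.py; python3 - <<'E'
from plan import *
R=down(.459)
plan([((392.5,353.3,86),R,3,-1),((392.5,353.3,27),R,3,-1),((392.5,353.3,27),R,4,-1)])
E
```

```text
at [408.5 360.5  82.7] w 92.9 F [-0.   0.4 -0.7] t 3.0
[[[-0.02,0.01,0],[0,-0.15,-0.03],-1],[[-0.01,0,-0.01],[0.01,-0.14,-0.03],-1],[[-0.02,0.01,0],[0,-0.15,-0.02],-1],[[0,0,0],[0,0,0.49],-1],[[0,0,0],[0,0,0.49],-1],[[0,0,0],[0,0,0.49],-1],[[0,0,0],[0,0,0],-1],[[0,0,0],[0,0,0],-1],[[0,0,0],[0,0,0],-1],[[0,0,0],[0,0,0],-1]]
max 0.49
```

```bash
python3 - <<'E'
from plan import *
from cell import capture
for i in range(5): capture("top"); print(ctrl.sense()["eef_pos"].round(1))
R=down(.459)
plan([((392.5,353.3,80),R,2,-1),((392.5,353.3,27),R,3,-1),((392.5,353.3,27),R,5,-1)])
E
```

```text
[408.7 362.3  84. ]
[409.2 363.5  85. ]
[409.5 364.1  85.5]
[409.7 364.3  85.8]
[409.8 364.3  85.9]
at [409.8 364.3  85.9] w 92.9 F [ 0.  -1.5  0.7] t 3.2
[[[0.01,0,0.01],[-0.03,-0.25,0.07],-1],[[0.01,-0.01,0.01],[-0.02,-0.26,0.08],-1],[[0,0,0],[0,0,0.44],-1],[[0,0,0],[0,0,0.44],-1],[[0,0,0],[0,0,0.44],-1],[[0,0,0],[0,0,0],-1],[[0,0,0],[0,0,0],-1],[[0,0,0],[0,0,0],-1],[[0,0,0],[0,0,0],-1],[[0,0,0],[0,0,0],-1]]
max 0.44
```

servo_tool --targets '[[[0.01, 0, 0.01], [-0.03, -0.25, 0.07], -1], [[0.01, -0.01, 0.01], [-0.02, -0.26, 0.08], -1], [[0, 0, 0], [0, 0, 0], -1], [[0, 0, 0], [0, 0, 0.44], -1], [[0, 0, 0], [0, 0, 0.44], -1], [[0, 0, 0], [0, 0, 0.44], -1], [[0, 0, 0], [0, 0, 0], -1], [[0, 0, 0], [0, 0, 0], -1], [[0, 0, 0], [0, 0, 0], -1], [[0, 0, 0], [0, 0, 0], -1]]'

```text
clock: 4.25
eef_pos: [392.7, 352.3, 27.0]
eef_rot: [0.529, 0.849, -0.0, 0.0]
contact_force: [0.8, -0.6, -0.4]
width: 92.8
grasp_force: 0.0
```

servo_tool --targets '[[[0, 0, 0], [0, 0, 0], 1], [[0, 0, 0], [0, 0, 0], 1], [[0, 0, 0], [0, 0, 0], 1], [[0, 0, 0], [0, 0, 0], 1], [[0, 0, 0], [0, 0, 0], 1], [[0, 0, 0], [0, 0, 0], 1], [[0, 0, 0], [0, 0, 0], 1], [[0, 0, 0], [0, 0, 0], 1], [[0, 0, 0], [0, 0, 0], 1], [[0, 0, 0], [0, 0, 0], 1]]'

```text
clock: 5.25
eef_pos: [392.8, 352.2, 26.1]
eef_rot: [0.529, 0.849, -0.001, 0.0]
contact_force: [1.3, 0.7, -0.8]
width: 37.3
grasp_force: 30.0
```

```bash
python3 - <<'E'
from plan import *
R=down(.459); s=ctrl.sense(); P=s["eef_pos"]; print(s["grasp_force"])
T=tilt(); home=face(0,0,0)
print("homeface",home)
plan([(P+[0,0,60],R,2,1),((480,100,230),down(0),8,1),(face(0,0,90),T,10,1)])
E
```

```text
29.996489882469177
homeface [ 561.  -189.6   76.9]
at [392.8 352.2  26.1] w 37.3 F [ 1.3  0.7 -0.8] t 5.2
[[[0,0,-0.01],[0,0,-0.75],1],[[-0.01,0.01,-0.01],[0,0,-0.75],1],[[0,0,0.48],[-0.83,-0.11,-0.45],1],[[0,0,0.48],[-0.83,-0.06,-0.45],1],[[0,0,0.48],[-0.83,-0.01,-0.45],1],[[0,0,0.48],[-0.83,0.04,-0.45],1],[[0,0,0.48],[-0.83,0.09,-0.45],1],[[0,0,0.48],[-0.82,0.14,-0.45],1],[[0,0,0.47],[-0.82,0.18,-0.45],1],[[0,0,0.48],[-0.8,0.23,-0.45],1]]
[[[0.11,-0.43,0.42],[-0.63,0.26,0.19],1],[[0.11,-0.43,0.42],[-0.6,0.29,0.22],1],[[0.11,-0.43,0.42],[-0.57,0.32,0.24],1],[[0.11,-0.43,0.42],[-0.54,0.36,0.27],1],[[0.11,-0.43,0.42],[-0.51,0.39,0.29],1],[[0.11,-0.42,0.41],[-0.48,0.41,0.31],1],[[0.11,-0.43,0.42],[-0.44,0.44,0.33],1],[[0.12,-0.42,0.41],[-0.4,0.47,0.34],1],[[0.11,-0.43,0.42],[-0.36,0.49,0.35],1],[[0.12,-0.42,0.41],[-0.32,0.51,0.36],1]]
max 0.83
```

servo_tool --targets '[[[0, 0, -0.01], [0, 0, -0.75], 1], [[-0.01, 0.01, -0.01], [0, 0, -0.75], 1], [[0, 0, 0.48], [-0.83, -0.11, -0.45], 1], [[0, 0, 0.48], [-0.83, -0.06, -0.45], 1], [[0, 0, 0.48], [-0.83, -0.01, -0.45], 1], [[0, 0, 0.48], [-0.83, 0.04, -0.45], 1], [[0, 0, 0.48], [-0.83, 0.09, -0.45], 1], [[0, 0, 0.48], [-0.82, 0.14, -0.45], 1], [[0, 0, 0.47], [-0.82, 0.18, -0.45], 1], [[0, 0, 0.48], [-0.8, 0.23, -0.45], 1]]' --grip_force 45

```text
clock: 6.25
eef_pos: [477.8, 98.4, 229.5]
eef_rot: [0.708, 0.706, -0.003, -0.002]
contact_force: [-0.3, 0.4, -4.7]
width: 36.9
grasp_force: 45.0
```

servo_tool --targets '[[[0.11, -0.43, 0.42], [-0.63, 0.26, 0.19], 1], [[0.11, -0.43, 0.42], [-0.6, 0.29, 0.22], 1], [[0.11, -0.43, 0.42], [-0.57, 0.32, 0.24], 1], [[0.11, -0.43, 0.42], [-0.54, 0.36, 0.27], 1], [[0.11, -0.43, 0.42], [-0.51, 0.39, 0.29], 1], [[0.11, -0.42, 0.41], [-0.48, 0.41, 0.31], 1], [[0.11, -0.43, 0.42], [-0.44, 0.44, 0.33], 1], [[0.12, -0.42, 0.41], [-0.4, 0.47, 0.34], 1], [[0.11, -0.43, 0.42], [-0.36, 0.49, 0.35], 1], [[0.12, -0.42, 0.41], [-0.32, 0.51, 0.36], 1]]'

```text
clock: 7.25
eef_pos: [581.8, -149.6, 152.7]
eef_rot: [0.834, 0.487, -0.225, 0.129]
contact_force: [-0.0, -1.1, -5.3]
width: 36.5
grasp_force: 45.0
```

```bash
python3 - <<'E'
from plan import *
from cell import capture
import cv2
for i in range(6): t=capture("top")
s=capture("scene")
st=ctrl.sense();P=st["eef_pos"];print("face",(RR.T@(P-C0)).round(1),(Rn.from_quat(st["eef_rot"]).inv()*Rn.from_matrix(tilt())).as_rotvec().round(3), st["joints"].round(2))
f=lambda p,u,v:cv2.resize(p["pixels"][v-75:v+75,u-50:u+50],None,fx=4,fy=4,interpolation=cv2.INTER_CUBIC)
cv2.imwrite("pics/g2.png",np.hstack([f(t,425,205),f(s,220,220)]))
plan([(face(0,0,40),tilt(),10,1)])
E
```

```text
face [-0.5 -1.4 90.3] [-0.001 -0.001  0.002] [-0.36  0.8   0.63  1.48  0.06  1.17 -0.39]
at [ 582.2 -149.2  154.9] w 36.9 F [ 0.5 -0.1 -4.6] t 7.6
[[[0,0,0],[0,0,0.13],1],[[0,0,0],[0,0,0.13],1],[[0,0,0],[0,0,0.12],1],[[0,0,0],[0,0.01,0.13],1],[[0,0,0],[0,0,0.12],1],[[0,0,0],[0,0.01,0.13],1],[[0,0,0],[0,0,0.12],1],[[0,0,0.01],[0,0.01,0.13],1],[[-0.01,0,0],[-0.01,0,0.12],1],[[0,-0.01,0.01],[0,0.01,0.13],1]]
max 0.13
```

View pics/g2.png

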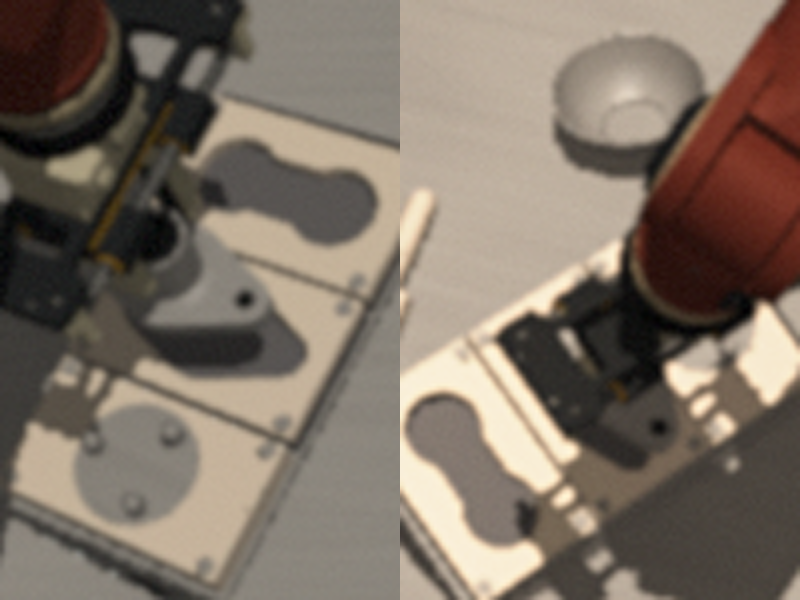

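```bash
python3 - <<'E'
from plan import *
import pickle
pk=pickle.load(open("pk.pkl","rb"));t,s=pk["top"],pk["scene"]
P=np.array([582.2,-149.2,154.9]); n=RR[:,2]
for c,x,o in((t,46,(435.9,204.1)),(s,-46,(234.4,251.4))):
    H=P-12*n+RR@[x,0,0]; J=np.c_[uv(c,H+RR[:,0])[0]-uv(c,H)[0],uv(c,H+RR[:,1])[0]-uv(c,H)[0]]
    d=np.array(o)-uv(c,H)[0]; print(uv(c,H),d,"hole offset in face xy mm",np.linalg.solve(J,d).round(1))
    # face zero as seen by this camera vs C0 (flange pocket centroid)
    o2=(427.88,211.4) if c is t else (217.02,242.42)
    d=np.array(o2)-uv(c,C0)[0];J=np.c_[uv(c,C0+RR[:,0])[0]-uv(c,C0)[0],uv(c,C0+RR[:,1])[0]-uv(c,C0)[0]];print("pocket",np.linalg.solve(J,d).round(1))
E
```

```text
[[437.30140184 205.0058014 ]] [-1.40140184 -0.9058014 ] hole offset in face xy mm [-3.8  0.8]
pocket [ 0.  -0.4]
[[233.95317346 250.3844721 ]] [0.44682654 1.0155279 ] hole offset in face xy mm [-2.8  0.6]
pocket [0.6 0.3]
```

```bash
python3 - <<'E'
from plan import *
T=tilt()
plan([(face(3.6,-.7,30),T,6,1),(face(3.6,-.7,25),T,4,1)])
E
```

```text
at [ 582.2 -149.2  154.9] w 36.9 F [ 0.5 -0.1 -4.6] t 7.6
[[[0,0,0],[-0.02,0,0.25],1],[[0,0,0],[-0.02,0,0.25],1],[[0,0,0],[-0.02,0,0.25],1],[[0,0,0.01],[-0.01,0.01,0.25],1],[[-0.01,0,0],[-0.02,0,0.25],1],[[0,-0.01,0.01],[-0.01,0.01,0.26],1],[[0,0,0],[0,0,0.03],1],[[0,0,0],[0,0,0.03],1],[[0,0,0],[0,0,0.03],1],[[0,0,0],[0,0,0.03],1]]
max 0.26
```

servo_tool --targets '[[[0, 0, 0], [-0.02, 0, 0.25], 1], [[0, 0, 0], [-0.02, 0, 0.25], 1], [[0, 0, 0], [-0.02, 0, 0.25], 1], [[0, 0, 0.01], [-0.01, 0.01, 0.25], 1], [[-0.01, 0, 0], [-0.02, 0, 0.25], 1], [[0, -0.01, 0.01], [-0.01, 0.01, 0.26], 1], [[0, 0, 0], [0, 0, 0.03], 1], [[0, 0, 0], [0, 0, 0.03], 1], [[0, 0, 0], [0, 0, 0.03], 1], [[0, 0, 0], [0, 0, 0], 1]]'

```text
clock: 8.6
eef_pos: [566.2, -181.7, 101.9]
eef_rot: [0.834, 0.487, -0.224, 0.132]
contact_force: [-0.1, 0.8, -3.4]
width: 37.0
grasp_force: 45.0
```

```bash
cat > st.py <<'E'
from plan import *
from cell import capture
capture("top");st=ctrl.sense()
print("face",(RR.T@(st["eef_pos"]-C0)).round(1),"rot",(Rn.from_quat(st["eef_rot"]).inv()*Rn.from_matrix(tilt())).as_rotvec().round(3),"Fface",(RR.T@st["contact_force"]).round(1),"M",(RR.T@st["wrist_torque"]).round(2),"w",round(st["width"],1),round(st["clock"],1))
E
python3 st.py; python3 - <<'E'
from cell import capture
from h import *
t=capture("top");s=capture("scene")
f=lambda p,u,v:cv2.resize(p["pixels"][v-50:v+50,u-50:u+50],None,fx=4,fy=4,interpolation=cv2.INTER_CUBIC)
cv2.imwrite("pics/g3.png",np.hstack([f(t,430,215),f(s,220,245)]))
E
```

```text
face [ 4.4  0.7 26.4] rot [ 0.001  0.002 -0.002] Fface [-2.3  0.1 -2.5] M [-0.13  1.05 -0.01] w 36.6 8.7
```

View pics/g3.png

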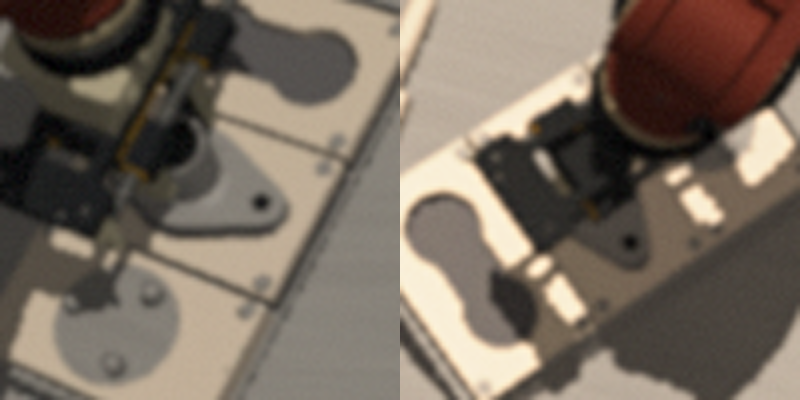

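```bash
cat > fx.py <<'E'
from plan import *
from scipy.optimize import fsolve
import pickle
pk=pickle.load(open("pk.pkl","rb"))
HOLES={"top":[(446.4,177.53),(427.88,211.4),(408.57,245.69)],"scene":[(187.57,261.78),(217.02,242.42),(245.24,224.2)]}
def fxy(cam,q,z): # face xy of pixel at height z over face
    return fsolve(lambda w:uv(pk[cam],face(w[0],w[1],z))[0]-q,[0,0])
E
python3 - <<'E'
from fx import *
for c,q,x in(("top",(444.9,215.1),46),("scene",(226.9,255.4),-46)):
    print(c,(fxy(c,q,14.4)-[x,0]-fxy(c,HOLES[c][1],0)).round(1))
E
```

```text
top [1.  2.2]
scene [2.1 2.7]
```

servo_tool --targets '[[[0, 0, 0], [0.03, -0.05, 0], 1], [[0, 0, 0], [0, 0, 0], 1], [[0, 0, 0], [0, 0, 0.03], 1], [[0, 0, 0], [0, 0, 0.03], 1], [[0, 0, 0], [0, 0, 0.03], 1], [[0, 0, 0], [0, 0, 0.03], 1], [[0, 0, 0], [0, 0, 0.03], 1], [[0, 0, 0], [0, 0, 0], 1], [[0, 0, 0], [0, 0, 0], 1], [[0, 0, 0], [0, 0, 0], 1]]'

```text
clock: 9.75
eef_pos: [563.1, -182.7, 95.9]
eef_rot: [0.834, 0.486, -0.224, 0.132]
contact_force: [0.1, 0.7, -4.4]
width: 36.8
grasp_force: 45.0
```

```bash
python3 st.py
```

```text
face [ 3.5 -1.4 20. ] rot [ 0.001  0.002 -0.002] Fface [-2.   0.2 -4.7] M [-0.1   1.03  0.05] w 37.2 9.8
```

servo_tool --targets '[[[0, 0, 0], [0, 0, 0.03], 1], [[0, 0, 0], [0, 0, 0.03], 1], [[0, 0, 0], [0, 0, 0.03], 1], [[0, 0, 0], [0, 0, 0.02], 1], [[0, 0, 0], [0, 0, 0.02], 1], [[0, 0, 0], [0, 0, 0], 1], [[0, 0, 0], [0, 0, 0], 1], [[0, 0, 0], [0, 0, 0], 1], [[0, 0, 0], [0, 0, 0], 1], [[0, 0, 0], [0, 0, 0], 1]]'

```text
clock: 10.8
eef_pos: [562.8, -183.9, 92.0]
eef_rot: [0.834, 0.487, -0.223, 0.132]
contact_force: [1.4, 5.7, 0.2]
width: 37.1
grasp_force: 45.0
```

```bash
python3 st.py
```

```text
face [ 2.4 -1.3 16. ] rot [ 0.002  0.    -0.001] Fface [-3.8 -2.   3.7] M [-0.61  1.26  0.06] w 36.6 10.8
```

servo_tool --targets '[[[0, 0, 0], [0, 0, 0.03], 1], [[0, 0, 0], [0, 0, 0.02], 1], [[0, 0, 0], [0, 0, 0], 1], [[0, 0, 0], [0, 0, 0], 1], [[0, 0, 0], [0, 0, 0], 1], [[0, 0, 0], [0, 0, 0], 1], [[0, 0, 0], [0, 0, 0], 1], [[0, 0, 0], [0, 0, 0], 1], [[0, 0, 0], [0, 0, 0], 1], [[0, 0, 0], [0, 0, 0], 1]]'

```text
clock: 11.85
eef_pos: [562.9, -183.9, 91.8]
eef_rot: [0.834, 0.487, -0.223, 0.132]
contact_force: [0.8, 9.6, 9.4]
width: 36.5
grasp_force: 45.0
```

```bash
python3 st.py; python3 - <<'E'
from cell import capture
from fx import *
t=capture("top")
cv2.imwrite("pics/g4.png",cv2.resize(t["pixels"][150:260,370:480],None,fx=5,fy=5,interpolation=cv2.INTER_CUBIC))
E
```

```text
face [ 2.4 -1.2 15.9] rot [ 0.002 -0.001 -0.001] Fface [-1.9 -3.8 12. ] M [-1.26  1.02  0.04] w 36.8 11.9
```

View pics/g4.png

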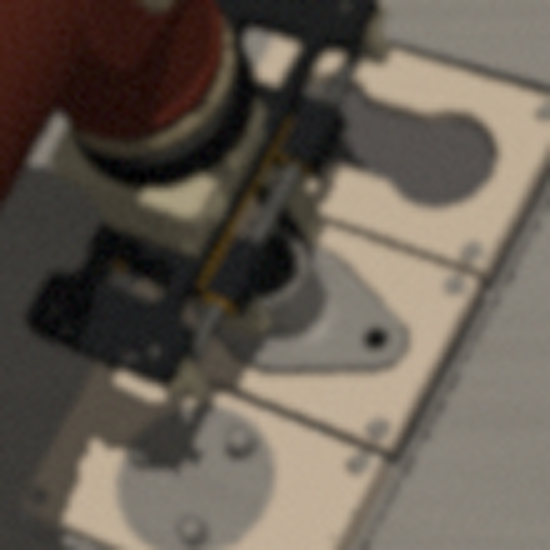

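Flange is seated: the face height matches the prediction of 16.0 and a further push barely moves it. Next I release it and go to the rotor.

```bash
python3 - <<'E'
from plan import *
T=tilt(); st=(face(2.4,-1.3,96),T)
plan([((474,73.2,120),down(-1.252),9,-1),((474,73.2,120),down(-1.252),1,-1)],st)
E
```

```text
at [ 582.4 -149.   161.2] w 36.5 F [0.9 8.7 8.9] t 11.9
[[[0.18,0.46,0.67],[0.39,-0.57,-0.1],-1],[[0.18,0.46,0.67],[0.35,-0.6,-0.06],-1],[[0.18,0.46,0.67],[0.31,-0.62,-0.03],-1],[[0.18,0.46,0.67],[0.26,-0.65,0],-1],[[0.18,0.46,0.67],[0.2,-0.66,0.02],-1],[[0.18,0.47,0.67],[0.15,-0.68,0.05],-1],[[0.18,0.46,0.66],[0.09,-0.69,0.07],-1],[[0.18,0.47,0.67],[0.03,-0.69,0.09],-1],[[0.18,0.46,0.66],[-0.04,-0.68,0.11],-1],[[0,0,0],[0,0,0],-1]]
max 0.69
```

servo_tool --targets '[[[0, 0, 0], [0, 0, -0.05], 1], [[0, 0, 0], [0, 0, 0], 0.6], [[0, 0, 0], [0, 0, 0], 0], [[0, 0, 0], [0, 0, 0], -1], [[0, 0, 0], [0, 0, 0], -1], [[0, 0, 0], [0, 0, 0], -1], [[0, 0, 0], [0, 0, -0.2], -1], [[0, 0, 0], [0, 0, -0.8], -1], [[0, 0, 0], [0, 0, -0.9], -1], [[0, 0, 0], [0, 0, 0], -1]]'

```text
clock: 12.95
eef_pos: [585.3, -149.9, 161.2]
eef_rot: [0.834, 0.488, -0.22, 0.134]
contact_force: [0.8, 0.5, 0.1]
width: 92.3
grasp_force: 0.0
```

```bash
python3 st.py; python3 - <<'E'
from plan import *
from cell import capture
import cv2
t=capture("top")
cv2.imwrite("pics/g5.png",cv2.resize(t["pixels"][150:260,370:480],None,fx=5,fy=5,interpolation=cv2.INTER_CUBIC))
plan([((474,73.2,120),down(-1.252),9,-1),((474,73.2,120),down(-1.252),1,-1)])
E
```

```text
face [ 2.7  0.1 93.6] rot [ 0.006 -0.001 -0.002] Fface [ 0.1 -0.  -1. ] M [-0.07  0.45  0.04] w 92.6 13.0
at [ 581.  -151.6  157.9] w 93.0 F [-0.8 -0.9 -0.7] t 13.1
[[[0.18,0.46,0.67],[0.4,-0.57,-0.11],-1],[[0.18,0.46,0.67],[0.35,-0.6,-0.08],-1],[[0.18,0.46,0.67],[0.31,-0.63,-0.04],-1],[[0.18,0.46,0.67],[0.26,-0.65,-0.02],-1],[[0.18,0.46,0.66],[0.21,-0.67,0.01],-1],[[0.19,0.47,0.67],[0.15,-0.68,0.04],-1],[[0.18,0.46,0.66],[0.09,-0.69,0.06],-1],[[0.19,0.47,0.67],[0.04,-0.69,0.08],-1],[[0.18,0.46,0.66],[-0.03,-0.69,0.09],-1],[[0,0,0],[0,0,0],-1]]
max 0.69
```

servo_tool --targets '[[[0.18, 0.46, 0.67], [0.4, -0.57, -0.11], -1], [[0.18, 0.46, 0.67], [0.35, -0.6, -0.08], -1], [[0.18, 0.46, 0.67], [0.31, -0.63, -0.04], -1], [[0.18, 0.46, 0.67], [0.26, -0.65, -0.02], -1], [[0.18, 0.46, 0.66], [0.21, -0.67, 0.01], -1], [[0.19, 0.47, 0.67], [0.15, -0.68, 0.04], -1], [[0.18, 0.46, 0.66], [0.09, -0.69, 0.06], -1], [[0.19, 0.47, 0.67], [0.04, -0.69, 0.08], -1], [[0.18, 0.46, 0.66], [-0.03, -0.69, 0.09], -1], [[0, 0, 0], [0, 0, 0], -1]]'

```text
clock: 14.05
eef_pos: [468.3, 74.6, 117.9]
eef_rot: [0.987, 0.159, -0.004, -0.002]
contact_force: [0.3, 0.4, 0.4]
width: 93.1
grasp_force: 0.0
```

```bash
python3 - <<'E'
from plan import *
from cell import capture
for i in range(5): t=capture("top")
cv2.imwrite("pics/g5.png",cv2.resize(np.hstack([t["pixels"][150:260,370:480],t["pixels"][190:300,260:370]]),None,fx=3.6,fy=3.6,interpolation=cv2.INTER_CUBIC))
R=down(-1.252)
print(ctrl.sense()["joints"].round(2))
plan([((474,73.2,80),R,3,-1),((474,73.2,20),R,4,-1),((474,73.2,20),R,3,-1)])
E
```

```text
[-0.63  0.53  0.64  2.01 -0.46  0.75 -0.97]
at [474.6  71.9 119.4] w 92.8 F [ 0.3 -0.4 -0.2] t 14.3
[[[0,0,0],[0,-0.01,0.33],-1],[[0.01,0,-0.01],[0,-0.01,0.33],-1],[[0,0.01,0],[0,-0.02,0.33],-1],[[0,0,0],[0,0,0.37],-1],[[0,0,0],[0,0,0.38],-1],[[0,0,0],[0,0,0.37],-1],[[0,0,0],[0,0,0.38],-1],[[0,0,0],[0,0,0],-1],[[0,0,0],[0,0,0],-1],[[0,0,0],[0,0,0],-1]]
max 0.38
```

View pics/g5.png

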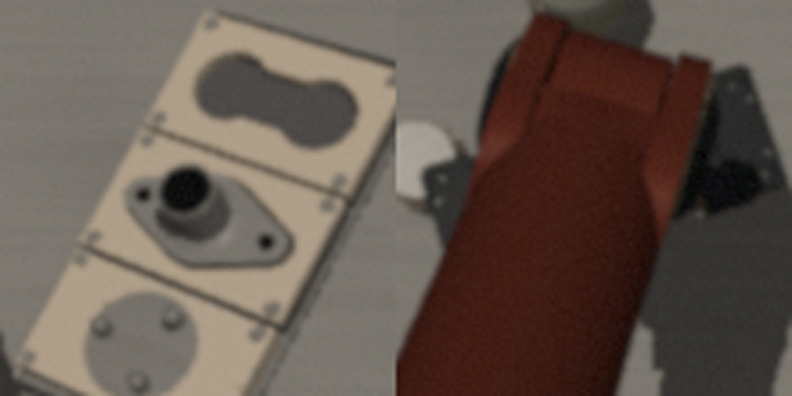

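The left half shows the flange seated in the oval pocket, holes at about (143,193) and (265,242). In the right half the arm hides the rotor. I'll go down on it and close.

servo_tool --targets '[[[0, 0, 0], [0, -0.01, 0.33], -1], [[0.01, 0, -0.01], [0, -0.01, 0.33], -1], [[0, 0.01, 0], [0, -0.02, 0.33], -1], [[0, 0, 0], [0, 0, 0.37], -1], [[0, 0, 0], [0, 0, 0.38], -1], [[0, 0, 0], [0, 0, 0.37], -1], [[0, 0, 0], [0, 0, 0.38], -1], [[0, 0, 0], [0, 0, 0], -1], [[0, 0, 0], [0, 0, 0], -1], [[0, 0, 0], [0, 0, 0], -1]]'

```text
clock: 15.3
eef_pos: [473.9, 74.4, 20.4]
eef_rot: [0.987, 0.159, 0.0, -0.001]
contact_force: [0.2, 0.1, 0.1]
width: 93.3
grasp_force: 0.0
```

servo_tool --targets '[[[0, 0, 0], [0, 0, 0], 0], [[0, 0, 0], [0, 0, 0], 0.2], [[0, 0, 0], [0, 0, 0], 1], [[0, 0, 0], [0, 0, 0], 1], [[0, 0, 0], [0, 0, 0], 1], [[0, 0, 0], [0, 0, 0], 1], [[0, 0, 0], [0, 0, 0], 1], [[0, 0, 0], [0, 0, 0], 1], [[0, 0, 0], [0, 0, 0], 1], [[0, 0, 0], [0, 0, 0], 1]]' --grip_force 40

```text
clock: 16.3
eef_pos: [473.2, 74.4, 19.8]
eef_rot: [0.987, 0.159, -0.0, -0.0]
contact_force: [0.7, -1.2, -0.1]
width: 33.2
grasp_force: 39.9
```

```bash
python3 - <<'E'
from plan import *
s=ctrl.sense(); P=s["eef_pos"]; R=Rn.from_quat(s["eef_rot"]).as_matrix(); print("yaw",np.arctan2(R[1,1],R[0,1]),"force",s["wrist_torque"].round(2))
plan([(P+[0,0,100],R,3,1),(face(0,94,100),tilt(),12,1),(face(0,94,100),tilt(),5,1)])
E
```

```text
yaw -1.2514852179944402 force [-0.29  0.06  0.1 ]
at [473.2  74.4  19.8] w 33.2 F [ 0.7 -1.2 -0.1] t 16.3
[[[0,0,0],[0,0,-0.83],1],[[0,0,0],[0,0,-0.83],1],[[0,0,0],[0,0,-0.84],1],[[-0.13,-0.35,-0.5],[0.21,0.65,-0.09],1],[[-0.14,-0.35,-0.5],[0.17,0.67,-0.09],1],[[-0.13,-0.35,-0.5],[0.12,0.68,-0.08],1],[[-0.14,-0.35,-0.5],[0.08,0.68,-0.08],1],[[-0.14,-0.35,-0.5],[0.03,0.69,-0.07],1],[[-0.13,-0.34,-0.5],[-0.01,0.69,-0.06],1],[[-0.14,-0.35,-0.5],[-0.05,0.69,-0.04],1]]
[[[-0.13,-0.34,-0.5],[-0.1,0.69,-0.03],1],[[-0.14,-0.35,-0.5],[-0.14,0.68,-0.02],1],[[-0.13,-0.34,-0.5],[-0.18,0.67,0],1],[[-0.14,-0.35,-0.5],[-0.22,0.65,0.02],1],[[-0.13,-0.34,-0.51],[-0.25,0.64,0.05],1],[[0,0,0],[0,0,0],1],[[0,0,0],[0,0,0],1],[[0,0,0],[0,0,0],1],[[0,0,0],[0,0,0],1],[[0,0,0],[0,0,0],1]]
max 0.84
```

servo_tool --targets '[[[0, 0, 0], [0, 0, -0.83], 1], [[0, 0, 0], [0, 0, -0.83], 1], [[0, 0, 0], [0, 0, -0.84], 1], [[-0.13, -0.35, -0.5], [0.21, 0.65, -0.09], 1], [[-0.14, -0.35, -0.5], [0.17, 0.67, -0.09], 1], [[-0.13, -0.35, -0.5], [0.12, 0.68, -0.08], 1], [[-0.14, -0.35, -0.5], [0.08, 0.68, -0.08], 1], [[-0.14, -0.35, -0.5], [0.03, 0.69, -0.07], 1], [[-0.13, -0.34, -0.5], [-0.01, 0.69, -0.06], 1], [[-0.14, -0.35, -0.5], [-0.05, 0.69, -0.04], 1]]'

```text
clock: 17.3
eef_pos: [585.8, -80.2, 143.1]
eef_rot: [0.92, 0.36, -0.136, 0.076]
contact_force: [0.6, 0.2, -5.8]
width: 33.3
grasp_force: 39.9
```

servo_tool --targets '[[[-0.13, -0.34, -0.5], [-0.1, 0.69, -0.03], 1], [[-0.14, -0.35, -0.5], [-0.14, 0.68, -0.02], 1], [[-0.13, -0.34, -0.5], [-0.18, 0.67, 0], 1], [[-0.14, -0.35, -0.5], [-0.22, 0.65, 0.02], 1], [[-0.13, -0.34, -0.51], [-0.25, 0.64, 0.05], 1], [[0, 0, 0], [0, 0, 0], 1], [[0, 0, 0], [0, 0, 0], 1], [[0, 0, 0], [0, 0, 0], 1], [[0, 0, 0], [0, 0, 0], 1], [[0, 0, 0], [0, 0, 0], 1]]'

```text
clock: 18.3
eef_pos: [667.0, -190.8, 163.1]
eef_rot: [0.834, 0.488, -0.223, 0.13]
contact_force: [0.5, -0.0, -5.8]
width: 32.8
grasp_force: 39.9
```

```bash
python3 st.py; python3 - <<'E'
from fx import *
from cell import capture,look_for
t=capture("top");s=capture("scene")
for p in(t,s): print([(np.round(d["uv"]).tolist(),round(d["confidence"],2)) for d in look_for(p,"rotor_center")][:3])
f=lambda p,u,v:cv2.resize(p["pixels"][v-50:v+50,u-50:u+50],None,fx=4,fy=4,interpolation=cv2.INTER_CUBIC)
cv2.imwrite("pics/r1.png",np.hstack([f(t,445,180),f(s,185,245)]))
E
```

```text
face [ -0.8  93.1 100.2] rot [-0.001 -0.002  0.001] Fface [-2.6  0.6 -5.1] M [-0.05  1.21  0.05] w 33.0 18.4
[([446.0, 159.0], 0.83), ([137.0, 308.0], 0.55)]
[([494.0, 257.0], 0.69), ([198.0, 269.0], 0.59), ([207.0, 281.0], 0.39)]
```

```bash
python3 - <<'E'
from fx import *
for c in HOLES: print(c,[fxy(c,q,0).round(1).tolist() for q in HOLES[c]])
plan([(face(0.2,92.7,26),tilt(),7,1),(face(.2,92.7,23),tilt(),1,1)])
E
```

```text
top [[0.2, 93.6], [0.0, -0.4], [-1.4, -94.6]]
scene [[0.6, 94.2], [0.6, 0.3], [-0.2, -93.7]]
at [ 667.1 -191.6  163.3] w 32.8 F [-0.1 -0.3 -6.3] t 18.6
[[[0,0,0],[0,0,0.26],1],[[0,0,0],[0,0,0.27],1],[[0,0,0],[0,0,0.26],1],[[0,0,0],[0,0,0.27],1],[[0,0,0],[-0.01,-0.01,0.26],1],[[0,0,0],[0,0,0.27],1],[[-0.01,-0.01,0.01],[-0.01,-0.01,0.26],1],[[0,0,0],[0,0,0.08],1],[[0,0,0],[0,0,0],1],[[0,0,0],[0,0,0],1]]
max 0.27
```

servo_tool --targets '[[[0, 0, 0], [0, 0, 0.26], 1], [[0, 0, 0], [0, 0, 0.27], 1], [[0, 0, 0], [0, 0, 0.26], 1], [[0, 0, 0], [0, 0, 0.27], 1], [[0, 0, 0], [-0.01, -0.01, 0.26], 1], [[0, 0, 0], [0, 0, 0.27], 1], [[0, 0, 0], [-0.01, 0, 0.26], 1], [[0, 0, 0], [0, 0, 0.05], 1], [[0, 0, 0], [0, 0, 0], 1], [[0, 0, 0], [0, 0, 0], 1]]'

```text
clock: 19.55
eef_pos: [648.4, -225.0, 98.1]
eef_rot: [0.834, 0.488, -0.223, 0.13]
contact_force: [0.1, -0.1, -6.2]
width: 33.1
grasp_force: 39.9
```

```bash
python3 st.py; python3 - <<'E'
from fx import *
from cell import capture
t=capture("top");s=capture("scene")
f=lambda p,u,v:cv2.resize(p["pixels"][v-50:v+50,u-50:u+50],None,fx=4,fy=4,interpolation=cv2.INTER_CUBIC)
cv2.imwrite("pics/r2.png",np.hstack([f(t,445,180),f(s,185,255)]))
E
```

```text
face [ 0.1 93.6 24.6] rot [ 0.001 -0.002  0.001] Fface [-2.6  0.2 -5.6] M [-0.01  1.21  0.04] w 33.2 19.6
```

View pics/r2.png

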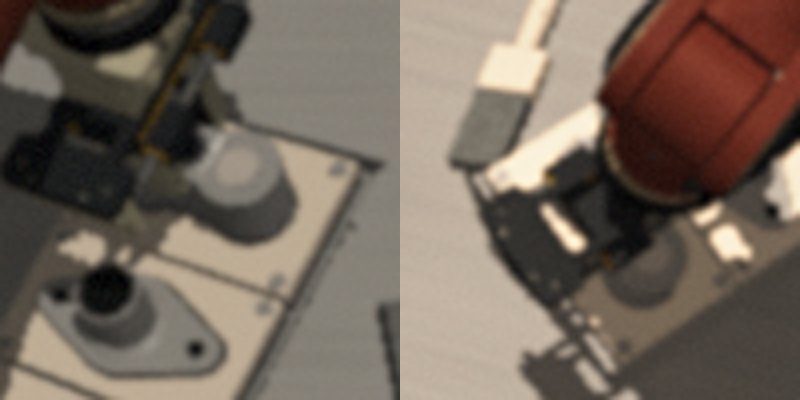

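```bash
python3 - <<'E'
from fx import *
print((fxy("top",(454.6,171.4),52.6)-[32,0]).round(1),(fxy("scene",(135+242.5/4-.5,205+265/4-.5),52.6)-[-32,0]).round(1))
E
```

```text
[ 0.9 93.8] [ -1.  103.4]
```

servo_tool --targets '[[[0, 0, 0], [0.01, -0.01, 0], 1], [[0, 0, 0], [0, 0, 0.03], 1], [[0, 0, 0], [0, 0, 0.03], 1], [[0, 0, 0], [0, 0, 0.03], 1], [[0, 0, 0], [0, 0, 0.03], 1], [[0, 0, 0], [0, 0, 0.03], 1], [[0, 0, 0], [0, 0, 0.03], 1], [[0, 0, 0], [0, 0, 0.02], 1], [[0, 0, 0], [0, 0, 0], 1], [[0, 0, 0], [0, 0, 0], 1]]'

```text
clock: 20.7
eef_pos: [645.6, -228.2, 90.6]
eef_rot: [0.834, 0.488, -0.223, 0.13]
contact_force: [0.4, 0.1, -6.1]
width: 33.3
grasp_force: 39.9
```

```bash
python3 st.py
```

```text
face [-0.  92.7 15.9] rot [-0.001 -0.001  0.001] Fface [-3.9  1.2 -6.3] M [-0.07  1.16 -0.02] w 33.0 20.8
```

servo_tool --targets '[[[0, 0, 0], [0, 0, 0.03], 1], [[0, 0, 0], [0, 0, 0.03], 1], [[0, 0, 0], [0, 0, 0.03], 1], [[0, 0, 0], [0, 0, 0.03], 1], [[0, 0, 0], [0, 0, 0.03], 1], [[0, 0, 0], [0, 0, 0.03], 1], [[0, 0, 0], [0, 0, 0.03], 1], [[0, 0, 0], [0, 0, 0.02], 1], [[0, 0, 0], [0, 0, 0], 1], [[0, 0, 0], [0, 0, 0], 1]]'

```text
clock: 21.75
eef_pos: [644.0, -231.3, 83.4]
eef_rot: [0.834, 0.488, -0.223, 0.13]
contact_force: [-0.3, 4.4, 1.0]
width: 32.7
grasp_force: 40.0
```

```bash
python3 st.py
```

```text
face [-0.6 92.8  7.8] rot [ 0.    -0.002  0.001] Fface [-3.1 -2.2  3.6] M [-0.72  1.25  0.04] w 32.8 21.8
```

servo_tool --targets '[[[0, 0, 0], [0, 0, 0.03], 1], [[0, 0, 0], [0, 0, 0], 1], [[0, 0, 0], [0, 0, -0.05], 1], [[0, 0, 0], [0, 0, 0], 0.6], [[0, 0, 0], [0, 0, 0], 0], [[0, 0, 0], [0, 0, 0], -1], [[0, 0, 0], [0, 0, 0], -1], [[0, 0, 0], [0, 0, -0.1], -1], [[0, 0, 0], [0, 0, -0.9], -1], [[0, 0, 0], [0, 0, -1], -1]]'

```text
clock: 22.8
eef_pos: [661.9, -198.0, 152.8]
eef_rot: [0.834, 0.487, -0.225, 0.129]
contact_force: [0.9, 0.5, -0.2]
width: 76.8
grasp_force: 0.0
```

```bash
python3 - <<'E'
from plan import *
from cell import capture
for i in range(4): capture("top")
B=(590,284); R=down(YB)
P=ctrl.sense()["eef_pos"]
plan([(P+[-60,120,90],tilt(),5,-1),((520,180,220),R,9,-1),((B[0],B[1],140),R,4,-1),((B[0],B[1],120),R,2,-1)])
E
```

```text
at [ 663.9 -197.2  153.7] w 90.9 F [ 0.1 -1.5 -1.4] t 23.0
[[[0,0,0],[0.1,-0.55,-0.58],-1],[[0,0,0],[0.1,-0.56,-0.58],-1],[[0,0,0],[0.1,-0.55,-0.58],-1],[[0.01,0,0],[0.1,-0.56,-0.58],-1],[[0,-0.01,0.01],[0.11,-0.56,-0.57],-1],[[0,0.48,0],[0.47,-0.55,-0.2],-1],[[0,0.49,0],[0.48,-0.55,-0.17],-1],[[0,0.48,0],[0.49,-0.55,-0.14],-1],[[0,0.49,0],[0.5,-0.56,-0.11],-1],[[0,0.48,0],[0.51,-0.55,-0.08],-1]]
[[[0,0.49,0],[0.51,-0.56,-0.05],-1],[[0,0.48,0],[0.51,-0.55,-0.03],-1],[[0,0.49,0],[0.51,-0.56,0.01],-1],[[0,0.48,0],[0.51,-0.55,0.03],-1],[[0,0,0],[0.78,0.06,0.5],-1],[[0,0,0],[0.78,0.06,0.5],-1],[[0,0,0],[0.78,0.06,0.5],-1],[[0,0,0],[0.79,0.07,0.5],-1],[[0,0,0],[0,0,0.25],-1],[[0,0,0],[0,-0.01,0.25],-1]]
max 0.79
```

servo_tool --targets '[[[0, 0, 0], [0.1, -0.55, -0.58], -1], [[0, 0, 0], [0.1, -0.56, -0.58], -1], [[0, 0, 0], [0.1, -0.55, -0.58], -1], [[0.01, 0, 0], [0.1, -0.56, -0.58], -1], [[0, -0.01, 0.01], [0.11, -0.56, -0.57], -1], [[0, 0.48, 0], [0.47, -0.55, -0.2], -1], [[0, 0.49, 0], [0.48, -0.55, -0.17], -1], [[0, 0.48, 0], [0.49, -0.55, -0.14], -1], [[0, 0.49, 0], [0.5, -0.56, -0.11], -1], [[0, 0.48, 0], [0.51, -0.55, -0.08], -1]]'

```text
clock: 24.0
eef_pos: [555.6, 65.5, 228.5]
eef_rot: [0.858, 0.5, -0.102, 0.057]
contact_force: [-0.1, 0.3, -0.6]
width: 93.0
grasp_force: 0.0
```

servo_tool --targets '[[[0, 0.49, 0], [0.51, -0.56, -0.05], -1], [[0, 0.48, 0], [0.51, -0.55, -0.03], -1], [[0, 0.49, 0], [0.51, -0.56, 0.01], -1], [[0, 0.48, 0], [0.51, -0.55, 0.03], -1], [[0, 0, 0], [0.78, 0.06, 0.5], -1], [[0, 0, 0], [0.78, 0.06, 0.5], -1], [[0, 0, 0], [0.78, 0.06, 0.5], -1], [[0, 0, 0], [0.79, 0.07, 0.5], -1], [[0, 0, 0], [0, 0, 0.25], -1], [[0, 0, 0], [0, -0.01, 0.25], -1]]'

```text
clock: 25.0
eef_pos: [588.6, 282.8, 116.9]
eef_rot: [0.864, 0.504, -0.003, 0.0]
contact_force: [-0.3, -1.2, 0.8]
width: 92.7
grasp_force: 0.0
```

```bash
python3 - <<'E'
from fx import *
from cell import capture
from meas import holes
for i in range(5): t=capture("top")
s=capture("scene")
cv2.imwrite("pics/fin.png",np.hstack([cv2.resize(t["pixels"][145:285,370:500],(390,420)),cv2.resize(s["pixels"][180:305,140:285],(400,345))[:, :] if False else cv2.resize(s["pixels"][180:320,140:270],(390,420))]))
np.save("rk.npy",t["pixels"])
B=(590,283.8); R=down(YB)
plan([((B[0],B[1],70),R,3,-1),((B[0],B[1],22),R,3,-1),((B[0],B[1],22),R,4,-1)])
E
```

```text
at [590.1 283.3 120.8] w 92.9 F [-0.1 -0.7  0.2] t 25.3
[[[0,0,-0.01],[0,0,0.42],-1],[[0,0,-0.01],[0,0,0.42],-1],[[0,0,0],[0.01,-0.01,0.43],-1],[[0,0,0],[0,0,0.4],-1],[[0,0,0],[0,0,0.4],-1],[[0,0,0],[0,0,0.4],-1],[[0,0,0],[0,0,0],-1],[[0,0,0],[0,0,0],-1],[[0,0,0],[0,0,0],-1],[[0,0,0],[0,0,0],-1]]
max 0.43
```

servo_tool --targets '[[[0, 0, -0.01], [0, 0, 0.42], -1], [[0, 0, -0.01], [0, 0, 0.42], -1], [[0, 0, 0], [0.01, 0, 0.42], -1], [[0, 0, 0], [0, 0, 0.4], -1], [[0, 0, 0], [0, 0, 0.4], -1], [[0, 0, 0], [0, 0, 0.4], -1], [[0, 0, 0], [0, 0, 0], -1], [[0, 0, 0], [0, 0, 0], -1], [[0, 0, 0], [0, 0, 0], -1], [[0, 0, 0], [0, 0, 0], -1]]'

```text
clock: 26.3
eef_pos: [590.4, 284.9, 22.0]
eef_rot: [0.863, 0.505, 0.0, -0.0]
contact_force: [0.6, 0.4, -0.8]
width: 93.1
grasp_force: 0.0
```

servo_tool --targets '[[[0, 0, 0], [0, 0, 0], 0], [[0, 0, 0], [0, 0, 0], 0.2], [[0, 0, 0], [0, 0, 0], 0.4], [[0, 0, 0], [0, 0, 0], 1], [[0, 0, 0], [0, 0, 0], 1], [[0, 0, 0], [0, 0, 0], 1], [[0, 0, 0], [0, 0, 0], 1], [[0, 0, 0], [0, 0, 0], 1], [[0, 0, 0], [0, 0, 0], 1], [[0, 0, 0], [0, 0, 0], 1]]' --grip_force 25

```text
clock: 27.3
eef_pos: [589.3, 284.9, 20.9]
eef_rot: [0.863, 0.505, -0.001, -0.001]
contact_force: [-0.5, 0.7, 0.1]
width: 53.2
grasp_force: 23.0
```

```bash
python3 - <<'E'
from plan import *
s=ctrl.sense(); P=s["eef_pos"]; R=Rn.from_quat(s["eef_rot"]).as_matrix(); print(R[:,0].round(2),s["grasp_force"])
G=face(0.5,-95.2,90)
print(G)
plan([(P+[0,0,100],R,3,1),((520,180,230),R,4,1),((500,-20,230),R,6,1),(G,tilt(),6,1),(G,tilt(),1,1)])
E
```

```text
[ 0.49  0.87 -0.  ] 23.028920888900757
[ 499.94512409 -104.03389407  155.09228634]
at [589.3 284.9  20.9] w 53.2 F [-0.5  0.7  0.1] t 27.3
[[[0,0,0],[0,0,-0.83],1],[[0,0,0],[0,0,-0.83],1],[[0,0,0],[0,-0.01,-0.84],1],[[0,0,0],[-0.78,-0.06,-0.68],1],[[0,0,0],[-0.79,-0.06,-0.68],1],[[0,0,0],[-0.78,-0.05,-0.68],1],[[0,0,0],[-0.79,-0.06,-0.68],1],[[0,0,0],[-0.77,0.34,0],1],[[0,0,0],[-0.77,0.34,0],1],[[0,0,0],[-0.77,0.33,0],1]]
[[[0,0,0],[-0.76,0.34,0],1],[[0,0,0],[-0.77,0.33,0],1],[[0,0,0],[-0.76,0.34,0],1],[[0,-0.73,0],[-0.31,0.17,0.31],1],[[0,-0.72,0],[-0.28,0.17,0.34],1],[[0,-0.73,0],[-0.25,0.17,0.36],1],[[0,-0.72,0.01],[-0.21,0.17,0.38],1],[[-0.01,-0.73,0],[-0.18,0.17,0.4],1],[[0,-0.72,0.01],[-0.14,0.18,0.4],1],[[0,0,0],[0,0,0],1]]
max 0.84
```

servo_tool --targets '[[[0, 0, 0], [0, 0, 0], 1], [[0, 0, 0], [0, 0, 0], 1], [[0, 0, 0], [0, 0, -0.04], 1], [[0, 0, 0], [0, 0, -0.04], 1], [[0, 0, 0], [0, 0, -0.04], 1], [[0, 0, 0], [0, 0, -0.04], 1], [[0, 0, 0], [0, 0, -0.04], 1], [[0, 0, 0], [0, 0, 0], 1], [[0, 0, 0], [0, 0, 0], 1], [[0, 0, 0], [0, 0, 0], 1]]'

```text
clock: 28.3
eef_pos: [589.5, 284.7, 29.0]
eef_rot: [0.863, 0.505, -0.001, -0.001]
contact_force: [0.0, 1.0, -2.9]
width: 53.4
grasp_force: 22.6
```

```bash
python3 - <<'E'
from plan import *
from cell import capture,look_for
st=ctrl.sense();print(st["eef_pos"].round(1),st["width"],st["grasp_force"],st["contact_force"].round(1),st["wrist_torque"].round(2))
for n in("top","scene"):
    p=capture(n);print(n,[(np.round(d["uv"],1).tolist(),round(d["confidence"],2)) for d in look_for(p,"ball_center")][:3],uv(p,[[590,284,34],[590,284,42]]).round(1).tolist())
E
```

```text
[589.5 284.7  29. ] 53.36175071934238 22.627897560596466 [ 0.   1.  -2.9] [0.01 0.14 0.04]
top [([236.8, 208.9], 0.71)] [[231.9, 202.7], [231.3, 202.1]]
scene [([391.8, 311.2], 0.66)] [[386.7, 309.9], [387.1, 308.3]]
```

```bash
python3 - <<'E'
from plan import *
from cell import capture
import pickle
pk=pickle.load(open("pk.pkl","rb"))
for n,b in(("top",(205,175,56,56)),("scene",(358,278,60,60))):
    p=capture(n);u,v,w,h=b
    for q in(pk[n],p):
        g=q["pixels"][v:v+h,u:u+w].astype(int); L=g[:,:,2]; d=g[:,:,2]-g[:,:,0]
        m=((L>110)&(d>(25 if n=="top" else 25))).astype(np.uint8)
        print(n,m.sum()); 
        for r in m[8:50:2]: print("".join(".#"[x] for x in r))
E
```

```text
top 282
........................................................
........................................................
........................................................
........................................................
........................................................
.....................##########.........................
..................###############.......................
.................#################......................
................##################......................
................########..#########.....................
................##################......................
................#################.......................
.................###############........................
...................###########..........................
........................................................
........................................................
........................................................
........................................................
........................................................
.........
[... 3191 characters left out ...]
....######..#################
.................................###########################
..............................##############################
.........................###################################
.........................###################################
...................##...####################################
........................####################################
#........................###########...#####################
###...................................######################
#####................................#######################
...#...............................#########################
..................########.....#############################
```

```bash
python3 - <<'E'
from plan import *
s=ctrl.sense(); P=s["eef_pos"]; R=Rn.from_quat(s["eef_rot"]).as_matrix(); print(s["width"])
G=face(-1.1,-95.2,90)
plan([(P+[0,0,120],R,6,1),((520,180,220),R,5,1),((500,-20,230),R,9,1),(G,tilt(),7,1),(G,tilt(),3,1)])
E
```

```text
53.299540919360716
at [589.6 284.7  29. ] w 53.3 F [-0.3  0.7 -2.6] t 28.6
[[[0,0,0],[0,0,-0.5],1],[[0,0,0],[0,0,-0.5],1],[[0,0,0],[0,0,-0.5],1],[[0,0,0],[0,0,-0.5],1],[[0,0,0],[0,0,-0.5],1],[[0,0,0],[0,0,-0.5],1],[[0,0,0],[-0.63,-0.05,-0.35],1],[[0,0,0],[-0.63,-0.05,-0.36],1],[[0,0,0],[-0.63,-0.05,-0.35],1],[[0,0,0],[-0.62,-0.05,-0.36],1]]
[[[0,0,0],[-0.63,-0.04,-0.35],1],[[0,0,0],[-0.51,0.22,-0.03],1],[[0,0,0],[-0.51,0.22,-0.03],1],[[0,0,0],[-0.51,0.22,-0.03],1],[[0,0,0],[-0.51,0.23,-0.03],1],[[0,0,0],[-0.51,0.22,-0.03],1],[[0,0,0],[-0.51,0.23,-0.03],1],[[0,0,0],[-0.51,0.22,-0.02],1],[[0,0,0],[-0.52,0.23,-0.03],1],[[0,0,0],[-0.51,0.22,-0.02],1]]
[[[0,-0.62,0],[-0.26,0.15,0.27],1],[[0,-0.62,0],[-0.24,0.15,0.29],1],[[0,-0.62,0],[-0.21,0.15,0.3],1],[[0,-0.62,0],[-0.19,0.15,0.32],1],[[0,-0.63,0],[-0.17,0.14,0.33],1],[[0,-0.62,0.01],[-0.14,0.15,0.35],1],[[-0.01,-0.63,0.01],[-0.11,0.14,0.36],1],[[0,0,0],[0,0,0],1],[[0,0,0],[0,0,0],1],[[0,0,0],[0,0,0],1]]
max 0.63
```

servo_tool --targets '[[[0, 0, 0], [0, 0, -0.25], 1], [[0, 0, 0], [0, 0, -0.5], 1], [[0, 0, 0], [0, 0, -0.5], 1], [[0, 0, 0], [0, 0, -0.5], 1], [[0, 0, 0], [0, 0, -0.5], 1], [[0, 0, 0], [0, 0, -0.75], 1], [[0, 0, 0], [-0.63, -0.05, -0.35], 1], [[0, 0, 0], [-0.63, -0.05, -0.36], 1], [[0, 0, 0], [-0.63, -0.05, -0.35], 1], [[0, 0, 0], [-0.62, -0.05, -0.36], 1]]' --grip_force 30

```text
clock: 29.6
eef_pos: [533.1, 200.0, 207.3]
eef_rot: [0.863, 0.505, -0.0, -0.0]
contact_force: [0.3, 0.0, -3.0]
width: 52.7
grasp_force: 27.2
```

servo_tool --targets '[[[0, 0, 0], [-0.63, -0.04, -0.35], 1], [[0, 0, 0], [-0.51, 0.22, -0.03], 1], [[0, 0, 0], [-0.51, 0.22, -0.03], 1], [[0, 0, 0], [-0.51, 0.22, -0.03], 1], [[0, 0, 0], [-0.51, 0.23, -0.03], 1], [[0, 0, 0], [-0.51, 0.22, -0.03], 1], [[0, 0, 0], [-0.51, 0.23, -0.03], 1], [[0, 0, 0], [-0.51, 0.22, -0.02], 1], [[0, 0, 0], [-0.52, 0.23, -0.03], 1], [[0, 0, 0], [-0.51, 0.22, -0.02], 1]]'

```text
clock: 30.6
eef_pos: [499.8, -21.2, 231.0]
eef_rot: [0.863, 0.505, -0.0, -0.0]
contact_force: [1.1, -0.4, -3.1]
width: 52.8
grasp_force: 27.2
```

servo_tool --targets '[[[0, -0.62, 0], [-0.26, 0.15, 0.27], 1], [[0, -0.62, 0], [-0.24, 0.15, 0.29], 1], [[0, -0.62, 0], [-0.21, 0.15, 0.3], 1], [[0, -0.62, 0], [-0.19, 0.15, 0.32], 1], [[0, -0.63, 0], [-0.17, 0.14, 0.33], 1], [[0, -0.62, 0.01], [-0.14, 0.15, 0.35], 1], [[-0.01, -0.63, 0.01], [-0.11, 0.14, 0.36], 1], [[0, 0, 0], [0, 0, 0], 1], [[0, 0, 0], [0, 0, 0], 1], [[0, 0, 0], [0, 0, 0], 1]]'

```text
clock: 31.6
eef_pos: [500.9, -103.3, 155.6]
eef_rot: [0.835, 0.487, -0.222, 0.131]
contact_force: [-0.2, 0.4, -2.4]
width: 52.6
grasp_force: 27.3
```

```bash
python3 st.py; python3 - <<'E'
from fx import *
from cell import capture,look_for
for n in("top","scene"):
    p=capture(n);np.save(n+"_b.npy",p["pixels"]);print(n,[(np.round(d["uv"],1).tolist(),round(d["confidence"],2)) for d in look_for(p,"ball_center")][:3],uv(p,ctrl.sense()["eef_pos"]+13*RR[:,2]).round(1).tolist())
plan([(face(-1.1,-95.2,32),tilt(),6,1),(face(-1.1,-95.2,25),tilt(),2,1)])
E
```

```text
face [ -0.1 -94.8  91. ] rot [ 0.001 -0.002 -0.003] Fface [-1.2 -0.3 -2.7] M [-0.07  0.65  0.01] w 53.0 31.6
top [([397.3, 231.7], 0.78)] [[395.6, 230.5]]
scene [([365.6, 217.7], 0.69)] [[254.9, 213.8]]
at [ 500.6 -103.   154.9] w 53.1 F [-0.9 -0.1 -2.7] t 31.9
[[[0,0,0],[0,0,0.24],1],[[0,0,0],[0,0,0.24],1],[[0,0,0],[0,0,0.25],1],[[0,0,0],[0,0,0.24],1],[[0,-0.01,-0.01],[0.01,0,0.25],1],[[0.01,0,0],[0,0,0.24],1],[[0,0,0],[0,0,0.09],1],[[0,0,0],[0,0,0.09],1],[[0,0,0],[0,0,0],1],[[0,0,0],[0,0,0],1]]
max 0.25
```

servo_tool --targets '[[[0, 0, 0], [0, 0, 0.24], 1], [[0, 0, 0], [0, 0, 0.24], 1], [[0, 0, 0], [0, 0, 0.25], 1], [[0, 0, 0], [0, 0, 0.24], 1], [[0, 0, 0], [0.01, 0, 0.25], 1], [[0, 0, 0], [0, 0, 0.24], 1], [[0, 0, 0], [0, 0, 0.08], 1], [[0, 0, 0], [0, 0, 0.08], 1], [[0, 0, 0], [0, 0, 0], 1], [[0, 0, 0], [0, 0, 0], 1]]'

```text
clock: 32.85
eef_pos: [485.1, -130.7, 98.1]
eef_rot: [0.834, 0.487, -0.223, 0.131]
contact_force: [0.2, -0.4, -1.8]
width: 53.1
grasp_force: 27.3
```

```bash
python3 st.py; python3 - <<'E'
from plan import *
from cell import capture
p=capture("top")
P=ctrl.sense()["eef_pos"]+13*RR[:,2];c=uv(p,P)[0];print(c.round(1), "r px",30*p["fx"]/(p["camera_from_world"][:3]@np.r_[P,1])[2])
u,v=int(c[0])-25,int(c[1])-25;g=p["pixels"][v:v+50,u:u+50].astype(int)
print(u,v)
for r in g[::2,:,2]: print("".join(" .:-=+*#%@"[min(9,x//26)] for x in r))
E
```

```text
face [ -1.6 -95.   25.4] rot [ 0.001 -0.    -0.001] Fface [-1.   0.2 -2.2] M [-0.05  0.71  0.03] w 53.1 32.9
[403.7 240.4] r px 13.14123435136647
378 215
-==-::...     .:--::..::::::::..   .:::---::::::::
-::...      .::-::...::::::-::::..::::-===========
....      ..:--::...::...:-::::::----:-==+=====+++
        ..:---::...:::..:-:::::::::-=++=======++++
    .::::::--::...:--:::-::...:::::=*###*++=------
:--=++*+=---::...:---::-::.   .:::--=+*#####******
*******+====:...:---::::---:....:----==+**########
******+====-:..:--:::--===---=+=--=***+====++**###
++**++=--::...:--:::--=+=-=+****++++***##**+====++
:------::...::-:::---=+=-=**#*****+++=++**####**+=
::::::::...:--:::::-==--=+*#####***+++===++*######
...::::...::::::::------+#######****++=+====+*####
  .......::......:-----+########****++=----==+*###
   .....::.........:-=**#######*****++=--===++*###
..... .::.. ....  .:=****#####*****++===+++++++*##
......::.......   .-+************+++==-=+++++++*##
..  .::.......   .:-+++*******++++==---=++++++*###
......:::...    .::--==+++++++++==----==+=++++*###
...::-:----:.  .::::---========-----=+==+==++*####
.....::--:::::::::::::::::::::-::-=+++++++++*#####
......:-::-------::::::-----====-==+++++++**######
...  .::::-----------====+===----==+++++**########
....:::.::::::----=****++++===-===+++**###########
...:---::::::::::-=+**##**********################
..:-----::::.:::::---==+**########################
```

servo_tool --targets '[[[0, 0, 0], [0, 0, 0.02], 1], [[0, 0, 0], [0, 0, 0.02], 1], [[0, 0, 0], [0, 0, 0.02], 1], [[0, 0, 0], [0, 0, 0.02], 1], [[0, 0, 0], [0, 0, 0.02], 1], [[0, 0, 0], [0, 0, 0.02], 1], [[0, 0, 0], [0, 0, 0], 1], [[0, 0, 0], [0, 0, 0], 1], [[0, 0, 0], [0, 0, 0], 1], [[0, 0, 0], [0, 0, 0], 1]]'

```text
clock: 33.95
eef_pos: [483.6, -132.9, 93.8]
eef_rot: [0.834, 0.487, -0.224, 0.131]
contact_force: [0.6, 0.4, -1.8]
width: 52.9
grasp_force: 27.3
```

```bash
python3 st.py
```

```text
face [ -1.4 -95.3  20.3] rot [ 0.     0.    -0.001] Fface [-1.1 -0.2 -2. ] M [-0.06  0.71  0.05] w 53.0 34.0
```

servo_tool --targets '[[[0, 0, 0], [0, 0, 0.02], 1], [[0, 0, 0], [0, 0, 0.02], 1], [[0, 0, 0], [0, 0, 0.01], 1], [[0, 0, 0], [0, 0, 0], 1], [[0, 0, 0], [0, 0, 0], 1], [[0, 0, 0], [0, 0, 0], 1], [[0, 0, 0], [0, 0, 0], 1], [[0, 0, 0], [0, 0, 0], 1], [[0, 0, 0], [0, 0, 0], 1], [[0, 0, 0], [0, 0, 0], 1]]'

```text
clock: 35.0
eef_pos: [483.4, -133.6, 93.0]
eef_rot: [0.834, 0.487, -0.223, 0.131]
contact_force: [-0.2, 2.6, 5.3]
width: 53.2
grasp_force: 28.9
```

```bash
python3 st.py
```

```text
face [ -1.2 -95.1  19.4] rot [ 0.001  0.    -0.   ] Fface [ 1.2 -1.7  7.4] M [-0.57  0.25  0.06] w 53.0 35.0
```

servo_tool --targets '[[[0, 0, 0], [0, 0, -0.02], 1], [[0, 0, 0], [0, 0, 0], 0], [[0, 0, 0], [0, 0, 0], -0.15], [[0, 0, 0], [0, 0, 0], -0.22], [[0, 0, 0], [0, 0, 0], -0.3], [[0, 0, 0], [0, 0, 0], -0.5], [[0, 0, 0], [0, 0, 0], -1], [[0, 0, 0], [0, 0, 0], -1], [[0, 0, 0], [0, 0, 0], -1], [[0, 0, 0], [0, 0, 0], -1]]'

```text
clock: 36.05
eef_pos: [483.3, -133.5, 92.7]
eef_rot: [0.834, 0.487, -0.224, 0.131]
contact_force: [0.5, 0.8, -0.2]
width: 92.1
grasp_force: 0.0
```

servo_tool --targets '[[[0, 0, 0], [0, 0, -0.1], -1], [[0, 0, 0], [0, 0, -0.4], -1], [[0, 0, 0], [0, 0, -0.8], -1], [[0, 0, 0], [0, 0, -1], -1], [[0, 0, 0], [-0.2, -0.7, -0.7], -1], [[0, 0, 0], [-0.2, -0.8, -0.6], -1], [[0, 0, 0], [0, -1, -0.3], -1], [[0, 0, 0], [0, -1, 0], -1], [[0, 0, 0], [0, -1, 0], -1], [[0, 0, 0], [0, 0, 0], -1]]'

```text
clock: 37.05
eef_pos: [354.3, 13.7, 235.4]
eef_rot: [0.832, 0.49, -0.224, 0.129]
contact_force: [1.0, 0.8, 0.6]
width: 92.6
grasp_force: 0.0
```

```bash
python3 st.py; python3 - <<'E'
from fx import *
from cell import capture,look_for
for n in("top","scene"):
    p=capture(n);print(n)
    for k,y,z in(("rotor_center",94,24-12),("flange_center",0,30-10),("ball_center",-94,33)):
        print(k,[(np.round(d["uv"],1).tolist(),round(d["confidence"],2)) for d in look_for(p,k)][:3],uv(p,face(-.5,y-.8,z)).round(1).tolist())
    c=uv(p,face(-.5,-95,33))[0];u,v=int(c[0])-22,int(c[1])-22;print(u,v,c.round(1))
    for r in p["pixels"][v:v+44:2,u:u+44,2].astype(int): print("".join(" .:-=+*#%@"[min(9,x//26)] for x in r))
E
```

```text
face [  14.  -277.   175.4] rot [ 0.001 -0.001  0.004] Fface [ 0.3  0.4 -0.6] M [-0.01  0.43  0.06] w 93.0 37.1
top
rotor_center [([136.7, 306.9], 0.92), ([446.3, 173.5], 0.85)] [[445.0, 175.3]]
flange_center [([424.5, 213.9], 0.83)] [[425.5, 208.2]]
ball_center [([404.3, 244.8], 0.86)] [[404.9, 241.3]]
382 219 [404.8 241.3]
========++======+**********#****+===========
===+===+++=++*++=====+******#*****+=========
+=====+**+++**#****++=-===+**********+==----
=====+******************++=-===+************
===++************************+==-==++*******
==++*************+++++++++++******+==-==+***
=++***********+++++++++++++++++++******+==-=
++**********++++++**********++++===++******+
+******#***+++++**************+++=====++**#*
**********+=+++******#*#*******+++======+***
**********+=+++*****######*****+++==----=+**
******#**+==+++******#####*****+++==--====+*
**********===+++**************++++========+*
*#*#******====+++***********+++++=========+*
**********+--==+++++++++*++++++===-=======+*
***********=---===+++++++++++===---======+**
************=-:---===========----=======+***
**#**#**
[... 725 characters left out ...]
%%%%%%%@%*==***#*********
@@@@@@@@@@@@%%###%%%%%%%%%%%#*==+***********
@@@@@@@@@%%#**##%%%@@@@@@@%%%%*=-+**********
@@@@@@@@%##**##%%%@@@@@@@@@%%%#*+==+********
@@@@@@@%###**##%%%%@@@@@@@@%%%%#**+=+*******
@@@@@@%###***##%%%%@@@@@@%%%%%##*#%*++******
@@@@@@%#******###%%%%%%%%%%%%##**#@@%*=+****
%@@@@%#*+++==+**####%%%%%%####*+*%@@@%*++***
##%@@@%*+=---=++***########***+=+%@@@@@#++**
%##%@@%##**=---==+++******+++=-=*%@@@@@@%*++
@@%#%@@%###*=-:--==========---:=#@@@@@@@@@#+
@@@%##%@@%#*+=:::::-------::::-+%@@@@@@@@@@%
%@@@@##%@@@%#*+--::::::::::::=*%@@@@@@@@@@@@
=#%@@@%##%@@@%%#*=---::::-=+*#@@@@@@@@@@@@@%
.=*%@@@@##%@@@@@@@@%%#####%@@@@@@@@@@@@@@@@%
:=*%@@@@@%##@@@@@@@@@@@@@@@@@@@@@@@@@@@@@@@@
```

```bash
python3 - <<'E'
from fx import *
from cell import capture
for n in("top","scene"):
    p=capture(n)
    for k,P in(("rotor bore",(0,94,36)),("stub bore",(0,0,50)),("hole+",(46,0,4)),("hole-",(-46,0,4))):
        c=uv(p,face(P[0]-.6,P[1]-.8,P[2]))[0].round().astype(int);h=8 if "bore" in k else 5
        g=p["pixels"][c[1]-h:c[1]+h+1,c[0]-h:c[0]+h+1].max(2).astype(float);w=np.clip(g.min()+ (30 if h>5 else 25)-g,0,None)
        Y,X=np.mgrid[-h:h+1,-h:h+1];q=c+[(w*X).sum()/w.sum(),(w*Y).sum()/w.sum()]
        print(n,k,g.min(),"face xy err vs seen pocket",(fxy(n,q,P[2])-P[:2]-[0 if n=="top" else .6, -.4 if n=="top" else .3]).round(1))
E
```

```text
top rotor bore 11.0 face xy err vs seen pocket [-3.7  0.2]
top stub bore 10.0 face xy err vs seen pocket [-3.6  0.1]
top hole+ 24.0 face xy err vs seen pocket [-4.3  0.4]
top hole- 30.0 face xy err vs seen pocket [0.2 2.5]
scene rotor bore 20.0 face xy err vs seen pocket [-1.7 -0.4]
scene stub bore 17.0 face xy err vs seen pocket [-2.5 -0.3]
scene hole+ 43.0 face xy err vs seen pocket [-2.3 -0.8]
scene hole- 36.0 face xy err vs seen pocket [-2.5 -0.2]
```

```bash
python3 - <<'E'
from cell import ctrl
print(ctrl.sign_off())
E
```

```text
the job is handed in; nothing more can be done
None
```

I put the flange, the rotor and the valve ball in their nests, let go of everything and handed the job in at about 37 s; no verdict came back. The rotor and flange reached pocket-floor depth flat to the face before release. My last camera estimate put both about 2–4 mm down-slope of centre, close to the 4 mm limit; up to 1.5 mm is pocket clearance and I put the rest down to camera error.

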